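# Pack a stone core down the sample tube

## Robot

A 7-joint arm with a two-finger parallel gripper is mounted at the origin on the work surface. World frame = base frame: x ahead of the robot, y to its left, z up, the work surface at z = 0. Lengths are in m, angles in rad, forces in N, time in s.
With the tool pointing down it reaches from about 0.425 to 0.8 m from the base axis. Payload 8.3 kg.
Tool frame: the origin (TCP) lies on the centre line of the jaws, within the pads' length; the fingertips stand 8 mm ahead of it and the grasp point (between the pads) lies 11 mm behind it; y points along the fingers, x is the direction in which the jaws open and shut, and the axes are right-handed (so a half turn about y gives the same grasp; the last joint's range is limited). The gripper opens to 85 mm and grips with 20 to 120 N. Pads are 22 mm wide; open, the fingers measure 114 mm over their backs; the gripper's body (76 mm by 85 mm) begins 54 mm behind the grasp point. The pads swing forward as they close: fully open they stand 13 mm farther back than shut.
Start: joints at [1.083, 0.383, 0.016, 1.37, -0.006, 1.388, -0.046], TCP at [0.258, -0.569, 0.239] pointing down, gripper open.
Joint ranges: [-2.95, 2.95], [-0.25, 2.06], [-1.52, 1.56], [0.18, 2.33], [-1.44, 4.58], [0.02, 2.06], [-3.01, 3.01]. Speed limits (rad/s): [2.39, 2.39, 3.01, 3.01, 3.14, 3.14, 3.14].

## Interface

Orientations are given as a rotation vector (axis times angle).
In Python, from rig import * gives the robot as it stands.
- The arm moves only by the tool apply_moves, never from a script. Its argument "targets" is a list that holds one entry, the list of rows, each a list of 7 numbers: the opening, from -1 (shut) to 1 (fully open), then the shift along the tool's x, y, z in cm, then the turn, a rotation vector about the tool's x, y, z in degrees. A call has 1 to 5 rows; each row shifts and turns the commanded pose from where the row before left it, along the tool's axes as they then stand; what a row does not reach is not made up. A row lasts 1/8 s, in which the tool goes at most 62.5 mm and 10.7 degrees, less where a joint would pass 70% of its speed; a pose out of reach is approached as far as the arm can. A call is refused whole if a number of a shift passes 6.25 or a number of a turn 10.7, either way. A call with a gripper value outside its range is refused whole. The fingers move at their own pace and stop on an object; "force" is the grip in N (left out, the last holds). Time passes only in rows, so rows that do not move let the fingers close. It gives the time, the measured TCP pose, the force and the opening at its end, in the units of the state.
- get_obs(): the state, without advancing time (a new reading comes with each control period).
- get_image(name): name is "scene" or "top" or "wrist"; returns a dict with "color" (480x640x3 uint8, red, green, blue), "camera_matrix" (3x3 intrinsics, pixels), "k1" (the pictures are not rectified: a ray, as slopes to the right and down, at radius r is drawn at 1 + k1 r^2 times it, then the intrinsics apply), "rvec" (rotation vector, rad) and "tvec" (3), from world to camera coordinates, as OpenCV has them. Camera axes: x right, y down, z forward; pixel columns grow to the right and rows downward; lengths in m; the calibration is good to about 2 mm. A picture is of the moment at which its call begins. There is no depth.
- hand_in(): hands the job in, once; it reports no verdict.
The state is a dict: "time_s": time; "qpos": joint angles; "joint_vel": joint speeds; "joint_efforts": joint torques, N m; "tool_pos": TCP position; "orientation": TCP orientation; "wrist_force": force on the tool from outside, world axes, zero at the start; "moment": the same for the moment, N m; "finger_gap": finger opening in m.
Only numpy, scipy, OpenCV 4.12 (cv2) and the standard library are available. Lean on these libraries where they do the work, as an engineer would, in place of code of your own. Each camera call takes 0.05 s, during which the arm holds its last target.

## Task

One stone core is stuck part-way down the grey sample tube. Set the yellow core upright into the tube's mouth and let go, then take the red-handled rod and pack both cores down until they bottom out, pressing firmly on the bottom for a second with about 15 N; the stone cracks if the rod ever presses harder than 22 N, even as a bump on reaching the bottom. Stand the rod back upright in its wooden holder, let go, and leave the rock, the jar and the round puck where they are.

Things in the scene. Friction and masses are not known exactly. Their poses are not given: they have to be found in the camera images.
- core_center (a point): centre of the loose yellow stone core, a plain upright cylinder 28 mm in diameter and 36 mm tall (60 g) standing on the bench; z axis along it
- core_low_center (a point): centre of the brown stone core of the same size (28 mm diameter, 36 mm tall) that is stuck part-way down the tube, seen only from above through the mouth
- tube_mouth (a point): centre of the open upper end of the upright grey sample tube, fixed to the bench: 160 mm tall, outer diameter 44 mm, bore 32 mm. A core let go in the mouth comes to rest on spring strips with its underside about 25 mm below the rim and must be pushed from there. With both cores down, the yellow core's top lies 28 to 76 mm below the rim
- rod_handle (a point): centre of the handle of the packing rod, which stands upright in the holder at the start: red handle 26 mm in diameter and 55 mm long (this point half-way up it), below it a steel shaft 20 mm in diameter; the rod's flat lower end is 112 mm below this point, its top 28 mm above; 130 g; z axis along the rod, towards the handle
- holder_mouth (a point): centre of the round hole in the top of the wooden rod holder, a block 70 x 70 x 50 mm fixed to the bench; the hole is 26 mm in diameter and 42 mm deep with a chamfered mouth; the standing rod's handle centre is 70 mm above this point
- rock: loose brown rough stone, about 68 mm across and 45 mm tall; origin at the centre of its underside; leave it alone
- jar: loose small amber jar with a white cap, 46 mm in diameter and 65 mm tall; origin at the centre of its underside; leave it alone
- puck: loose grey round grinding puck, 64 mm in diameter and 18 mm tall; origin at the centre of its underside; leave it alone
- core: the yellow core as a body; origin at the centre of its underside
- core_low: the brown core in the tube as a body; origin at the centre of its underside
- rod: the packing rod as a body; origin at the centre of its lower end, z axis up along the rod
- tube: the same tube as a body; origin on its axis at the bench, z up; 90 mm square foot 6 mm thick. Blue spring strips inside the bore drag on the cores: pushing them along takes up to about 8 N until the bottom. The bottom is an adjustable stop whose height cannot be seen, somewhere from 12 to 60 mm above the bench

How it is judged:
On the way, in this order (a step that is already met when the one before it is completed fails the run):
1. the yellow core stands upright in the tube's mouth, its underside at least 8 mm below the rim, and is let go (horizontal distance between core_center and tube_mouth below 0.006 m and z of core_center in the frame of tube_mouth below 0.01 m and angle between core's own z axis and vertical below 0.2 rad and contact force between the fingers and core below 0.1 N), for 0.2 s.
2. the rod presses the two stacked cores against the bottom with more than 12 N for 0.4 s, while nothing moves (contact force between rod and core above 12 N and linear speed of each of core, core_low below 0.004 m/s and z of core_center in the frame of tube_mouth below -0.044 m and distance between core_center and core_low_center below 0.039 m), for 0.4 s.
At the end, for the whole second after the job is handed in: Released and at rest: both cores stacked in the tube (centres within 39 mm), the yellow one upright within 0.2 rad, within 6 mm of the axis, its centre 44 mm or more below the rim; the rod upright (0.2 rad) in the holder, handle centre within 20 mm of the axis, under 76 mm above the hole (horizontal distance between core_center and tube_mouth below 0.006 m and z of core_center in the frame of tube_mouth below -0.044 m and distance between core_center and core_low_center below 0.039 m and angle between each of core, rod's own z axis and vertical below 0.2 rad and linear speed of core below 0.01 m/s and horizontal distance between rod_handle and holder_mouth below 0.02 m and z of rod_handle in the frame of holder_mouth below 0.076 m and linear speed of rod below 0.02 m/s); the robot touches nothing.
It fails at once if the rod presses on the yellow core with more than 22 N (contact force between rod and core above 22 N).
It fails at once if the rock is moved by more than 20 mm (distance of rock from where it was at the start of the episode above 0.02 m).
It fails at once if the jar is moved by more than 20 mm (distance of jar from where it was at the start of the episode above 0.02 m).
It fails at once if the puck is moved by more than 20 mm (distance of puck from where it was at the start of the episode above 0.02 m).
It also fails if it takes over 72 s, if anything falls off the work surface, if the arm or the gripper's body presses on something with over 40 N, if the wrist force passes 120 N, or if a joint passes its speed limit or range.

## Working session

There is one attempt and no reset: what is moved stays moved. The work goes in short steps, Python scripts to look and compute and a tool call to move; the robot and the scene stay as the last step left them, time stands still between calls to the robot, and variables do not carry over. Pictures are saved under pics/ and viewed, and the job is handed in when it is done.

Besides the shell and the picture viewer there is one more tool, called after "Call:" as name(argument=value, ...), one argument or row to a line, values as JSON. apply_moves: Moves the arm, as the interface text tells. Its arguments: {"type":"object","properties":{"targets":{"type":"array"},"force":{"type":"number"}},"required":["targets"]}

```bash
mkdir -p pics; ls; python3 - <<'E'
from rig import *
import cv2
print(get_obs())
for n in ["scene","top","wrist"]:
    im=get_image(n); cv2.imwrite(f"pics/{n}0.png",im["color"][:,:,::-1])
    print(n,im["camera_matrix"].tolist(),im["k1"],im["rvec"],im["tvec"])
E
```

```text
pics
{'time_s': 0.0, 'qpos': array([ 1.08313411,  0.38422936,  0.01635283,  1.37114024, -0.00628981,
        1.38819555, -0.0465052 ]), 'joint_vel': array([ 0.0009758 ,  0.00037371, -0.00045202,  0.00100335,  0.00085096,
        0.00106444,  0.00035155]), 'joint_efforts': array([ 1.06034175e-03, -6.27593207e+01,  8.44472162e-01, -3.71814144e+01,
        1.65015802e-02,  1.43581250e-02, -2.30545601e-05]), 'tool_pos': array([ 0.25740875, -0.56900495,  0.23829047]), 'orientation': array([-1.37970735,  0.89203485, -0.88934815]), 'wrist_force': array([ 0.60199527,  0.18433524, -0.09343257]), 'moment': array([-0.01996766, -0.01135801, -0.05798529]), 'finger_gap': 0.08556367288188478}
scene [[463.60887241893244, 0.0, 323.2061786112481], [0.0, 463.60887241893244, 238.00903619655207], [0.0, 0.0, 1.0]] -0.06269478686305818 [ 2.30935213  0.55838116 -0.23412147] [-0.54445707 -0.13743337  0.95736762]
top [[604.0633716975045, 0.0, 319.33197875804586], [0.0, 604.0633716975045, 246.9852916095345], [0.0, 0.0, 1.0]] -0.17626928164951855 [ 2.16010611 -2.17526139  0.11048549] [0.00707343 0.61069618 1.09192403]
wrist [[425.02968497837384, 0.0, 320.3969135854033], [0.0, 425.02968497837384, 233.7075054837654], [0.0, 0.0, 1.0]] 0.0037603375977454754 [-2.40517281  1.55057563  0.25334696] [-0.62466066 -0.04101637  0.38050389]
```

View pics/scene0.png

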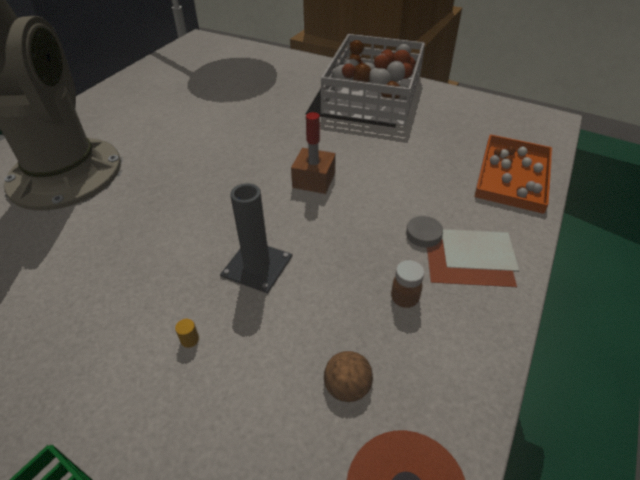

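View pics/top0.png

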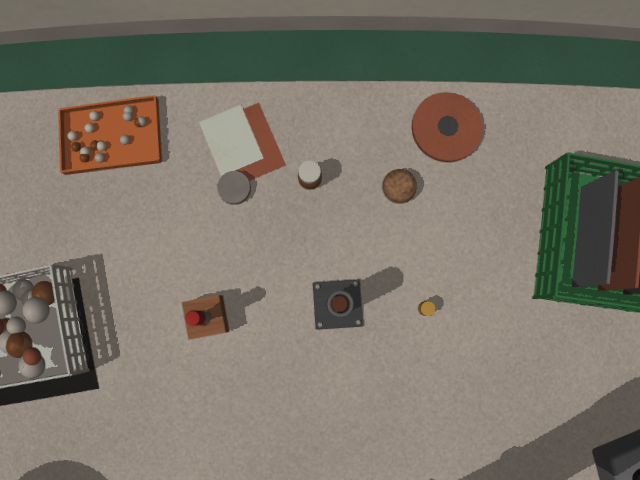

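View pics/wrist0.png

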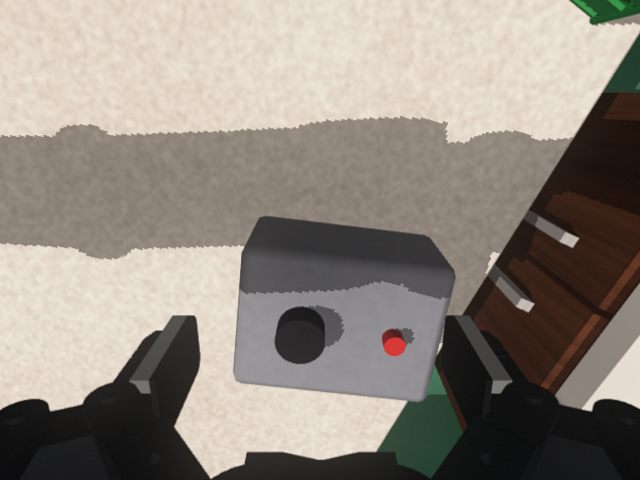

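```bash
python3 - <<'E'
from rig import *
from scipy.spatial.transform import Rotation as R
print(R.from_rotvec(get_obs()['orientation']).as_matrix().round(3))
E
```

```text
[[ 0.412 -0.001  0.911]
 [-0.911  0.001  0.412]
 [-0.002 -1.     0.   ]]
```

```bash
cat > h.py <<'E'
from rig import *
import cv2, numpy as np
from scipy.spatial.transform import Rotation as R
def ray(im,uv):
    K=im["camera_matrix"]; x=(np.array(uv,float)-K[:2,2])/K[[0,1],[0,1]]
    d=x.copy()
    for _ in range(30): d=x/(1+im["k1"]*(d@d))
    Rm=R.from_rotvec(im["rvec"]).as_matrix()
    return -Rm.T@im["tvec"], Rm.T@np.array([d[0],d[1],1])
def plane(im,uv,z):
    c,d=ray(im,uv); return c+d*(z-c[2])/d[2]
def proj(im,p):
    Rm=R.from_rotvec(im["rvec"]).as_matrix(); q=Rm@np.array(p)+im["tvec"]
    s=q[:2]/q[2]; s=s*(1+im["k1"]*(s@s)); K=im["camera_matrix"]
    return s*K[[0,1],[0,1]]+K[:2,2]
def tri(ims,uvs):
    A=np.zeros((3,3));b=np.zeros(3)
    for im,uv in zip(ims,uvs):
        c,d=ray(im,uv); d/=np.linalg.norm(d); P=np.eye(3)-np.outer(d,d); A+=P;b+=P@c
    return np.linalg.solve(A,b)
def mask(im,lo,hi,roi=None):
    hsv=cv2.cvtColor(im["color"],cv2.COLOR_RGB2HSV); m=cv2.inRange(hsv,lo,hi)
    if roi:
        z=np.zeros_like(m); a,b,c,d=roi; z[b:d,a:c]=m[b:d,a:c]; m=z
    n,l,s,c=cv2.connectedComponentsWithStats(m)
    i=1+np.argmax(s[1:,4]); return (l==i).astype(np.uint8)*255, s[i], c[i]
def crop(im,box,name,k=4):
    a,b,c,d=box; cv2.imwrite("pics/"+name,cv2.resize(im["color"][b:d,a:c,::-1],None,fx=k,fy=k,interpolation=cv2.INTER_CUBIC))
E
python3 - <<'E'
from h import *
t=get_image("top"); s=get_image("scene")
crop(t,(170,280,330,400),"t1.png",5); crop(t,(300,270,450,340),"t2.png",5)
crop(s,(160,100,350,350),"s1.png",3)
my=[mask(t,(12,120,60),(35,255,255),(410,290,450,330)),mask(s,(12,120,60),(35,255,255),(160,300,220,360))]
print([ (m[1],m[2]) for m in my])
print("core",tri([t,s],[m[2] for m in my]), plane(t,my[0][2],0.02))
mr=[mask(t,(0,150,60),(6,255,255),(170,290,230,350)),mask(s,(0,150,60),(6,255,255),(290,100,340,155))]
mr2=[mask(t,(172,150,60),(180,255,255),(170,290,230,350)),mask(s,(172,150,60),(180,255,255),(290,100,340,155))]
print([ (m[1],m[2]) for m in mr+mr2])
print("rod",tri([t,s],[m[2] for m in mr]))
E
```

```text
[(array([419, 301,  17,  15, 199], dtype=int32), array([426.61306533, 308.03015075])), (array([175, 319,  21,  28, 428], dtype=int32), array([185.71261682, 331.93224299]))]
core [ 0.4946477 -0.1982559  0.0202113] [ 0.49556436 -0.19731525  0.02      ]Traceback (most recent call last):
  File "<stdin>", line 9, in <module>
  File "h.py", line 26, in mask
    i=1+np.argmax(s[1:,4]); return (l==i).astype(np.uint8)*255, s[i], c[i]
        ~~~~~~~~~^^^^^^^^^
    return _wrapfunc(a, 'argmax', axis=axis, out=out, **kwds)
    return bound(*args, **kwds)
ValueError: attempt to get argmax of an empty sequence
```

```bash
python3 - <<'E'
import cv2,numpy as np
a=[cv2.imread(f"pics/{n}.png") for n in("t1","t2","s1")]
print([i.shape for i in a])
E
```

```text
[(600, 800, 3), (350, 750, 3), (750, 570, 3)]
```

View pics/t1.png

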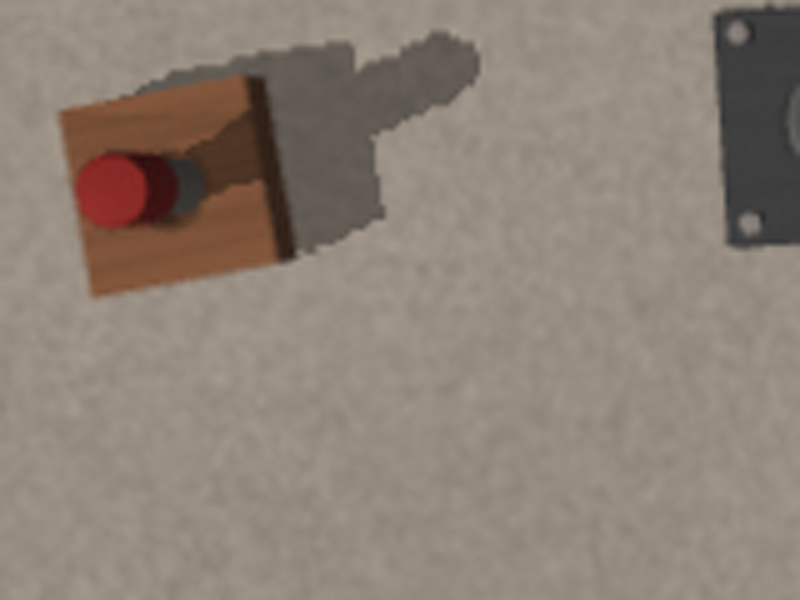

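View pics/t2.png

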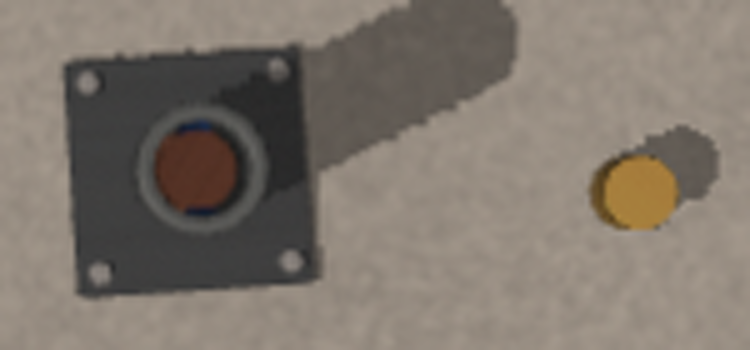

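View pics/s1.png

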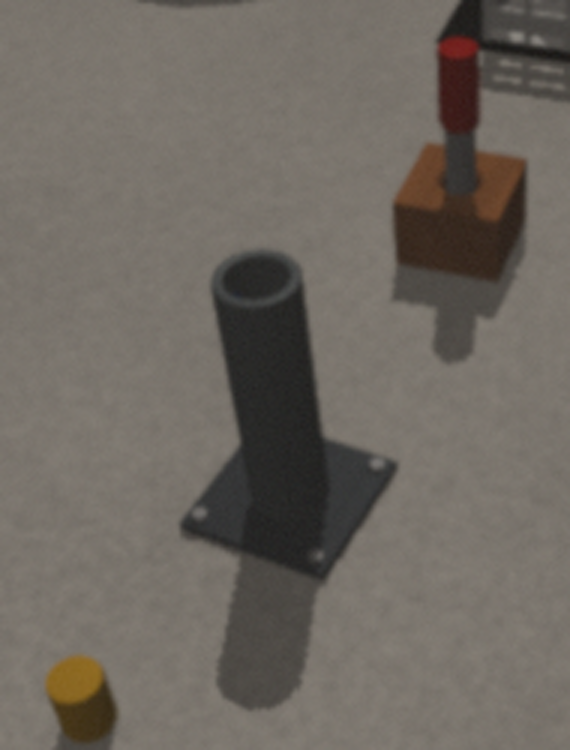

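```bash
python3 - <<'E'
from h import *
t=get_image("top"); s=get_image("scene")
f=lambda x,y,k,a,b:(x/k+a-.4,y/k+b-.4)
for n,a,b,z in [("core",f(641,193,5,300,270),f(76,681,3,160,100),.036),("tube",f(203,169,5,300,270),f(257,280,3,160,100),.16),("rodtop",f(112,190,5,170,280),f(459,47,3,160,100),.148)]:
    print(n,tri([t,s],[a,b]).round(4),plane(t,a,z).round(4),plane(s,b,z).round(4))
print("bolts",plane(t,f(189.5,171,5,300,270),.006).round(4))
print("holder",plane(t,f(170,186,5,170,280),.05).round(4))
for n,x,y in [("jar",310,172),("puck",234,187),("rock",400,186)]: print(n,plane(t,(x,y),.03).round(3))
c=R.from_rotvec
w=get_image("wrist"); Rm=c(w["rvec"]).as_matrix(); o=get_obs(); T=c(o["orientation"]).as_matrix()
print("cam in tool",T.T@(-Rm.T@w["tvec"]-o["tool_pos"]), (T.T@Rm.T).round(3))
E
```

```text
core [ 0.4949 -0.1976  0.0327] [ 0.4952 -0.1967  0.036 ] [ 0.4967 -0.1992  0.036 ]
tube [ 0.5042 -0.0312  0.1572] [ 0.5046 -0.0308  0.16  ] [ 0.5061 -0.0341  0.16  ]
rodtop [0.4815 0.2153 0.1468] [0.482  0.2154 0.148 ] [0.4819 0.213  0.148 ]
bolts [ 0.5053 -0.0307  0.006 ]
holder [0.4823 0.2148 0.05  ]
jar [0.754 0.019 0.03 ]
puck [0.726 0.164 0.03 ]
rock [ 0.726 -0.151  0.03 ]
cam in tool [ 0.00044782 -0.13449827  0.08151311] [[ 1.     0.     0.   ]
 [ 0.    -0.316  0.949]
 [ 0.    -0.949 -0.316]]
```

Call:
apply_moves(
  targets=[
    [[1,-3.0,0,4.6,0,0,0],[1,-3.0,0.5,4.6,0,0,0],[1,-3.0,1,4.6,0,0,0],[1,-3.0,1,4.6,0,0,0],[1,-3.0,1,4.6,0,0,0]],
  ],
)

```text
time_s: 1.02
tool_pos: [0.4062, -0.3364, 0.2043]
orientation: [-1.381, 0.89, -0.891]
wrist_force: [0.9, -0.9, 0.2]
finger_gap: 0.0858
```

Call:
apply_moves(
  targets=[
    [[1,-3.0,1,4.6,0,0,0],[1,-3.0,1,4.6,0,0,0],[1,-3.0,1,4.6,0,0,0],[1,0,0,0,0,0,0],[1,0,0,0,0,0,0]],
  ],
)

```text
time_s: 1.65
tool_pos: [0.4938, -0.1994, 0.1743]
orientation: [-1.381, 0.891, -0.891]
wrist_force: [-0.3, -0.4, 0.7]
finger_gap: 0.0856
```

```bash
python3 - <<'E'
from h import *
o=get_obs(); print(o["time_s"],o["tool_pos"],o["qpos"].round(2),R.from_rotvec(o["orientation"]).as_matrix().round(4),o["wrist_force"])
w=get_image("wrist"); cv2.imwrite("pics/w1.png",w["color"][:,:,::-1])
E
```

```text
1.65 [ 0.49383035 -0.19938635  0.17431147] [ 0.54  0.24 -0.26  1.71  0.07  1.2  -0.88] [[ 4.125e-01 -3.000e-04  9.110e-01]
 [-9.110e-01 -3.000e-04  4.125e-01]
 [ 2.000e-04 -1.000e+00 -4.000e-04]] [-0.26312816 -0.36975286  0.70853363]
```

View pics/w1.png

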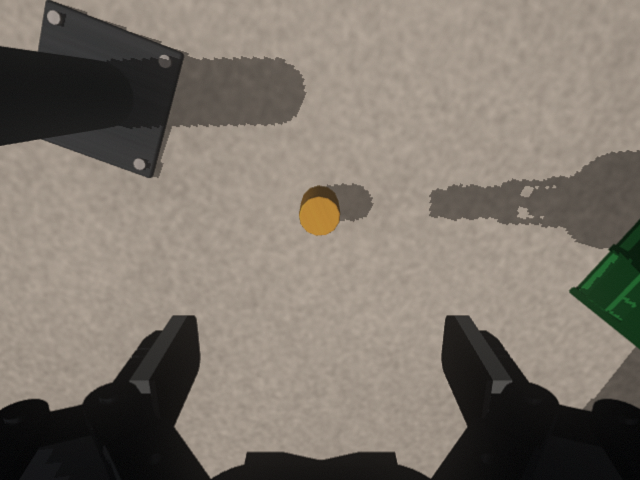

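```bash
cat >> h.py <<'E'
def tool(dw,o=None):
    o=o or get_obs(); return R.from_rotvec(o["orientation"]).as_matrix().T@np.array(dw)*100
E
python3 - <<'E'
from h import *
w=get_image("wrist"); m,s,c=mask(w,(12,120,140),(35,255,255),(280,170,360,260))
print(s,c, cv2.minEnclosingCircle(cv2.findNonZero(m)))
p=plane(w,c,.036); print(p)
o=get_obs(); print(o["tool_pos"],tool([p[0]-o["tool_pos"][0],p[1]-o["tool_pos"][1],0.022-o["tool_pos"][2]]))
E
```

```text
[ 298  196   40   39 1201] [317.80266445 214.87843464] ((317.78570556640625, 215.26190185546875), 20.052902221679688)
[ 0.49657807 -0.19762719  0.036     ]
[ 0.49342957 -0.20063272  0.17452515] [-0.15435602 15.25234172  0.41344349]
```

Call:
apply_moves(
  targets=[
    [[1,-0.1,5,0.4,0,0,0],[1,0,5,0,0,0,0],[1,0,3,0,0,0,0],[1,0,1.7,0,0,0,0],[1,0,0,0,0,0,0]],
  ],
  force=30,
)

```text
time_s: 2.38
tool_pos: [0.4965, -0.1972, 0.0268]
orientation: [-1.381, 0.893, -0.891]
wrist_force: [0.1, 0.4, 0.6]
finger_gap: 0.0851
```

```bash
python3 - <<'E'
from h import *
w=get_image("wrist"); cv2.imwrite("pics/w2.png",w["color"][:,:,::-1])
for _ in range(3): print(get_obs()["tool_pos"])
m,s,c=mask(w,(12,120,140),(35,255,255))
p=plane(w,c,.036); print(c,p,tool(p-get_obs()["tool_pos"]))
E
```

```text
[ 0.49744714 -0.19717858  0.02793032]
[ 0.49744714 -0.19717858  0.02793032]
[ 0.49744714 -0.19717858  0.02793032]
[310.38947368 373.37894737] [ 0.48472477 -0.19921226  0.036     ] [-0.33760472 -0.80756309 -1.2429832 ]
```

View pics/w2.png

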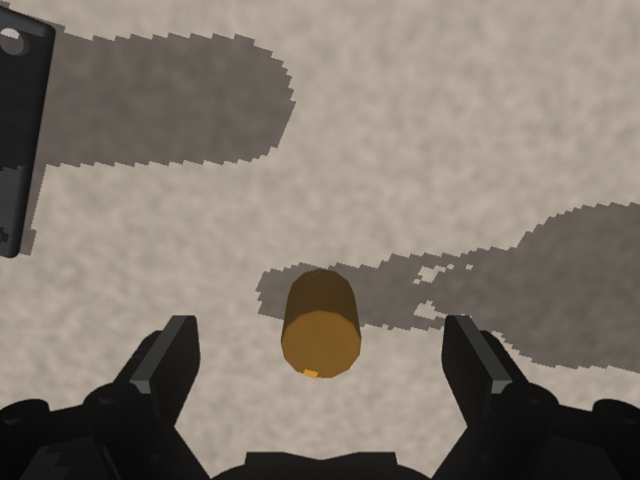

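```bash
python3 - <<'E'
from h import *
w=get_image("wrist")
p=plane(w,(320.5,344),.036); print(p,tool(p-get_obs()["tool_pos"]),get_obs()["tool_pos"])
E
```

```text
[ 0.49719873 -0.19790747  0.036     ] [ 0.03035777 -0.741872   -0.10033931] [ 0.49800147 -0.19722315  0.02858221]
```

Call:
apply_moves(
  targets=[
    [[1,0,0.5,-0.1,0,0,0],[0,0,0,0,0,0,0],[-1,0,0,0,0,0,0],[-1,0,0,0,0,0,0],[-1,0,0,0,0,0,0]],
  ],
  force=35,
)

```text
time_s: 3.1
tool_pos: [0.4965, -0.1969, 0.0227]
orientation: [-1.381, 0.89, -0.891]
wrist_force: [-0.9, 0.3, 3.0]
finger_gap: 0.0268
```

Call:
apply_moves(
  targets=[
    [[-1,0,0,0,0,0,0],[-1,0,0,0,0,0,0],[-1,0,0,0,0,0,0]],
  ],
)

```text
time_s: 3.48
tool_pos: [0.4965, -0.1969, 0.0227]
orientation: [-1.381, 0.89, -0.891]
wrist_force: [-0.8, 0.7, 5.7]
finger_gap: 0.0268
```

```bash
python3 - <<'E'
from h import *
o=get_obs();print(o["tool_pos"],o["finger_gap"])
w=get_image("wrist"); cv2.imwrite("pics/w3.png",w["color"][:,:,::-1])
E
```

```text
[ 0.49652681 -0.19694011  0.02265773] 0.02681016719052799
```

View pics/w3.png

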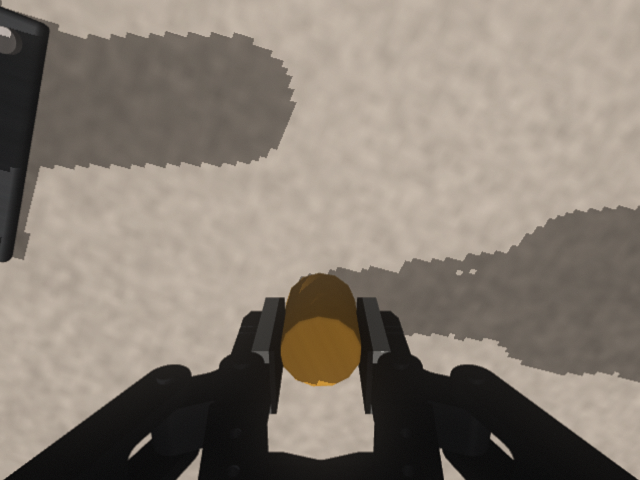

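Call:
apply_moves(
  targets=[
    [[-1,0,-3,0,0,0,0],[-1,0,-6,0,0,0,0],[-1,0,-6,0,0,0,0],[-1,0,-6,0,0,0,0],[-1,-2,-1.7,1,0,0,0]],
  ],
)

```text
time_s: 4.15
tool_pos: [0.4983, -0.1766, 0.2535]
orientation: [-1.379, 0.888, -0.899]
wrist_force: [0.4, 0.1, -1.0]
finger_gap: 0.0264
```

Call:
apply_moves(
  targets=[
    [[-1,-4.5,0,2,0,0,0],[-1,-4.5,0,2.5,0,0,0],[-1,-2.7,0,1.6,0,0,0],[-1,-1,0,0.5,0,0,0],[-1,0,0,0,0,0,0]],
  ],
)

```text
time_s: 4.78
tool_pos: [0.5049, -0.0319, 0.2491]
orientation: [-1.381, 0.891, -0.89]
wrist_force: [0.3, -0.5, -0.7]
finger_gap: 0.027
```

```bash
python3 - <<'E'
from h import *
o=get_obs();print(o["tool_pos"],o["finger_gap"],o["qpos"].round(2),o["wrist_force"])
w=get_image("wrist"); cv2.imwrite("pics/w4.png",w["color"][:,:,::-1])
t=get_image("top"); crop(t,(280,240,420,340),"t4.png",5)
E
```

```text
[ 0.50485646 -0.03186014  0.24907545] 0.026956416129549122 [ 0.35  0.14 -0.39  1.66  0.06  1.35 -1.19] [ 0.26430175 -0.5066798  -0.66160083]
```

View pics/w4.png

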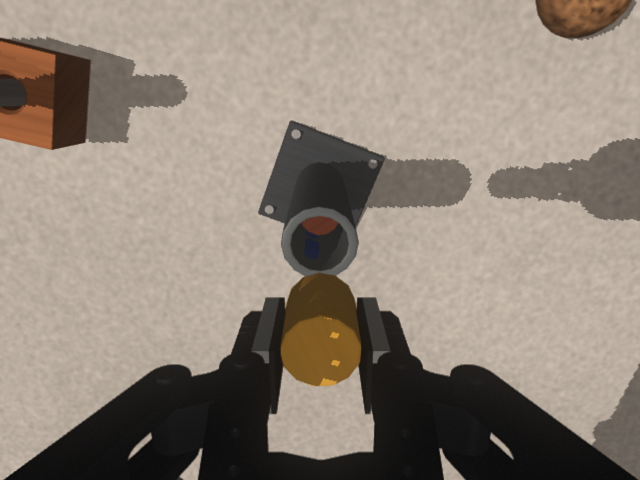

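```bash
python3 - <<'E'
from h import *
w=get_image("wrist"); crop(w,(260,190,380,400),"w4c.png",3)
o=get_obs()
g=cv2.cvtColor(w["color"],cv2.COLOR_RGB2GRAY)
for y in (235,242,250): print(y,g[y,274:368].tolist())
print([int(v) for v in g[200:280,320]])
E
```

```text
235 [181, 179, 178, 176, 165, 101, 112, 111, 106, 104, 101, 100, 97, 91, 82, 45, 39, 41, 39, 39, 39, 38, 39, 39, 39, 40, 38, 39, 39, 38, 39, 39, 35, 36, 34, 34, 35, 33, 33, 33, 34, 34, 35, 38, 38, 37, 38, 37, 39, 37, 37, 37, 37, 38, 38, 37, 37, 37, 37, 37, 38, 36, 36, 41, 54, 55, 55, 57, 53, 57, 68, 98, 98, 97, 97, 95, 94, 92, 86, 77, 86, 169, 176, 174, 175, 175, 176, 175, 172, 171, 171, 169, 172, 172]
242 [176, 176, 176, 170, 100, 103, 104, 104, 103, 100, 98, 97, 91, 82, 45, 41, 40, 40, 41, 41, 40, 39, 39, 39, 38, 40, 39, 39, 38, 32, 33, 32, 34, 33, 32, 34, 32, 32, 34, 32, 33, 32, 33, 39, 39, 37, 40, 37, 38, 37, 37, 37, 37, 40, 39, 38, 38, 38, 38, 38, 37, 42, 53, 55, 54, 55, 55, 56, 56, 56, 57, 64, 98, 105, 101, 97, 97, 95, 94, 89, 81, 96, 166, 172, 171, 171, 172, 173, 170, 168, 168, 168, 171, 173]
250 [177, 173, 172, 171, 174, 167, 97, 98, 100, 99, 99, 99, 96, 92, 84, 60, 41, 42, 41, 39, 41, 41, 40, 40, 40, 40, 39, 40, 34, 35, 35, 35, 33, 35, 34, 34, 35, 35, 34, 35, 31, 35, 36, 38, 39, 39, 38, 37, 39, 37, 38, 39, 38, 37, 38, 41, 46, 49, 50, 51, 51, 54, 54, 55, 55, 54, 54, 56, 55, 58, 74, 113, 106, 99, 99, 97, 96, 94, 86, 85, 138, 167, 168, 169, 169, 170, 170, 174, 177, 180, 181, 178, 174, 167]
[36, 36, 37, 36, 36, 41, 68, 87, 91, 90, 93, 95, 95, 94, 91, 75, 62, 61, 61, 60, 57, 58, 60, 62, 61, 62, 62, 61, 63, 60, 61, 61, 62, 49, 41, 38, 36, 39, 37, 41, 38, 38, 40, 39, 39, 38, 37, 40, 38, 39, 38, 38, 41, 41, 38, 39, 39, 39, 39, 39, 38, 39, 39, 40, 41, 42, 43, 41, 48, 71, 90, 97, 84, 65, 59, 57, 57, 58, 58, 58]
```

View pics/w4c.png

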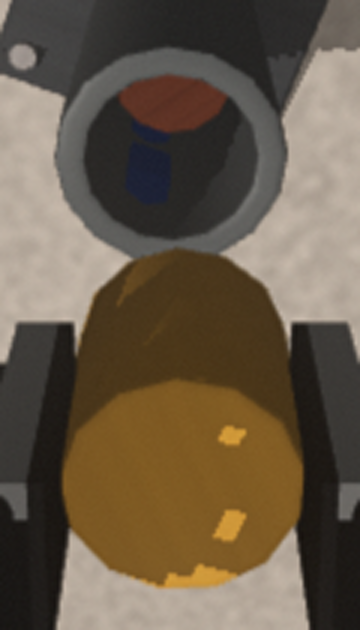

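```bash
python3 - <<'E'
from h import *
w=get_image("wrist"); o=get_obs(); tp=o["tool_pos"]; print(tp,o["time_s"])
m=plane(w,(316.8,242),.160); c=plane(w,(320.7,351),tp[2]+.0133)
print(m,c,tool(m-tp),tool(c-tp),"diff",tool(m-c))
print(proj(w,c+[0,0,-.036]), proj(w,tp))
E
```

```text
[ 0.50488207 -0.03346428  0.24914795] 4.975
[ 0.50620288 -0.03140703  0.16      ] [ 0.50535198 -0.03406833  0.26244795] [-0.13477932  8.91468848  0.20857359] [ 0.07453763 -1.32999736  0.01755126] diff [-0.20931695 10.24468584  0.19102233]
[320.61542497 300.37695796] [318.60242719 330.10663791]
```

Call:
apply_moves(
  targets=[
    [[-1,-0.2,1,0.2,0,0,0],[-1,0,2.5,0,0,0,0],[-1,0,2,0,0,0,0],[-1,0,0.6,0,0,0,0],[-1,0,0,0,0,0,0]],
  ],
)

```text
time_s: 5.6
tool_pos: [0.5058, -0.0291, 0.1881]
orientation: [-1.381, 0.892, -0.891]
wrist_force: [0.5, 0.3, -0.4]
finger_gap: 0.0268
```

```bash
python3 - <<'E'
from h import *
o=get_obs();print(o["tool_pos"],o["finger_gap"],o["wrist_force"])
w=get_image("wrist"); crop(w,(220,220,420,400),"w5.png",4)
E
```

```text
[ 0.50583208 -0.02914138  0.18809895] 0.026823049986111278 [ 0.5424885   0.34849376 -0.44915444]
```

View pics/w5.png

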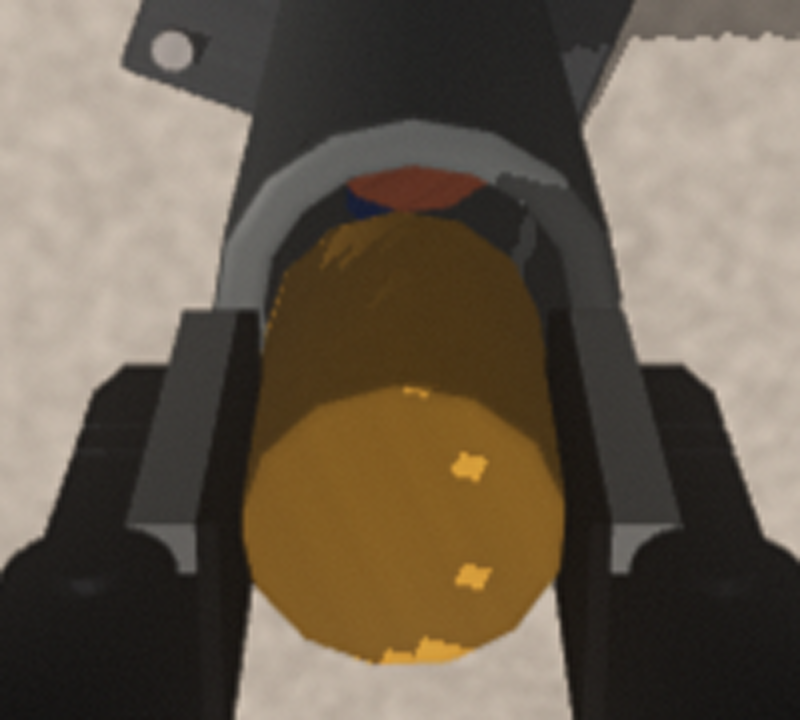

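```bash
python3 - <<'E'
from h import *
w=get_image("wrist"); o=get_obs(); tp=o["tool_pos"]; print(tp)
q=lambda x,y,z:tool(plane(w,(220+x/4-.4,220+y/4-.4),z)-tp)/100
print("outer top",q(413,119,.16),"inner top",q(413,167,.16),"L",q(218,300,.16),"R",q(618,300,.16))
print("core top L,R,T,B",[q(a,b,tp[2]+.0133).round(4) for a,b in((243,520),(564,520),(403,385),(403,663))],"bottom front",q(403,211,tp[2]-.0227))
E
```

```text
[ 0.50644644 -0.02908032  0.18905726]
outer top [0.00141163 0.0290807  0.02015486] inner top [0.00142322 0.02907474 0.01485743] L [-0.01926521  0.02904727 -0.0003691 ] R [ 0.02324126  0.02906845 -0.00035648]
core top L,R,T,B [array([-0.0128, -0.0133,  0.0008]), array([ 0.0137, -0.0133,  0.0008]), array([ 0.0004, -0.0133,  0.0133]), array([ 0.0004, -0.0133, -0.0133])] bottom front [0.00039218 0.02271452 0.01269225]
```

Call:
apply_moves(
  targets=[
    [[-1,0.14,0,-0.1,0,0,0],[-1,0,0.3,0,0,0,0],[-1,0,0.3,0,0,0,0],[-1,0,0,0,0,0,0]],
  ],
)

```text
time_s: 6.2
tool_pos: [0.5054, -0.0307, 0.182]
orientation: [-1.381, 0.891, -0.89]
wrist_force: [0.5, -0.4, -0.3]
finger_gap: 0.0268
```

```bash
python3 - <<'E'
from h import *
o=get_obs();print(o["tool_pos"],o["finger_gap"],o["wrist_force"])
w=get_image("wrist"); crop(w,(220,220,420,400),"w6.png",4)
E
```

```text
[ 0.50539428 -0.03069057  0.18196436] 0.02676044524050458 [ 0.46273035 -0.35773454 -0.27570173]
```

View pics/w6.png

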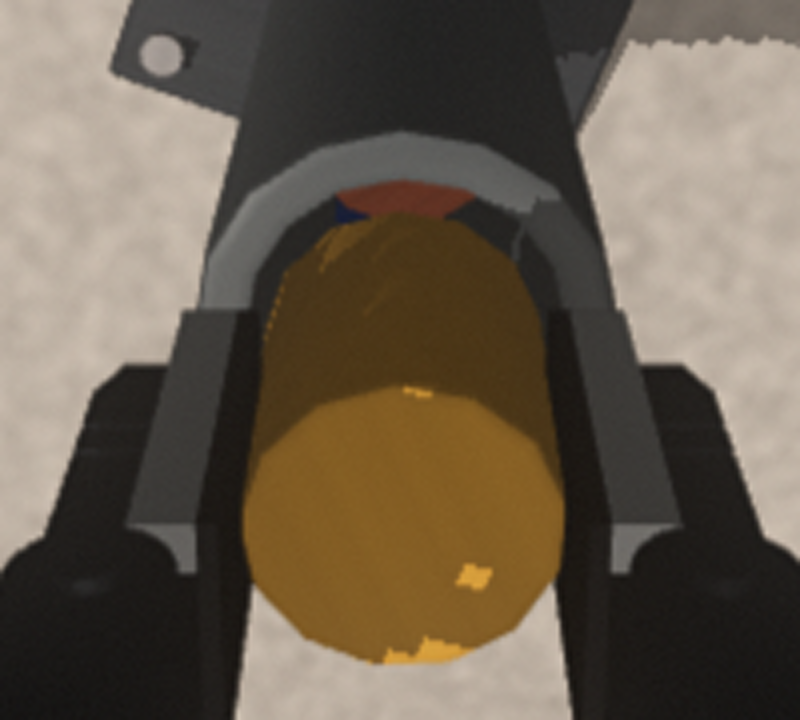

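```bash
python3 - <<'E'
from h import *
w=get_image("wrist"); o=get_obs(); tp=o["tool_pos"]; print(tp)
q=lambda x,y,z:(tool(plane(w,(220+x/4-.4,220+y/4-.4),z)-tp)/100).round(4)
print("outer top",q(404,130,.16),"inner top",q(404,180,.16),"bottom front",q(403,211,tp[2]-.0227),"core T",q(403,385,tp[2]+.0133))
E
```

```text
[ 0.50557764 -0.0306819   0.18225468]
outer top [0.0005 0.0223 0.0216] inner top [0.0005 0.0223 0.0163] bottom front [0.0004 0.0227 0.0128] core T [ 0.0004 -0.0133  0.0133]
```

Call:
apply_moves(
  targets=[
    [[-1,0.03,0,0.1,0,0,0],[-1,0,0.3,0,0,0,0],[-1,0,0.3,0,0,0,0],[-1,0,0,0,0,0,0]],
  ],
)

```text
time_s: 6.8
tool_pos: [0.5064, -0.0305, 0.1759]
orientation: [-1.381, 0.891, -0.89]
wrist_force: [0.4, 0.2, -0.4]
finger_gap: 0.0265
```

```bash
python3 - <<'E'
from h import *
o=get_obs();print(o["tool_pos"],o["finger_gap"],o["wrist_force"],o["moment"])
w=get_image("wrist"); crop(w,(220,220,420,400),"w7.png",4)
E
```

```text
[ 0.50640014 -0.03054142  0.17592073] 0.026509344792141343 [ 0.3884891   0.24299469 -0.43126167] [-0.03903269 -0.02464796  0.0358203 ]
```

View pics/w7.png

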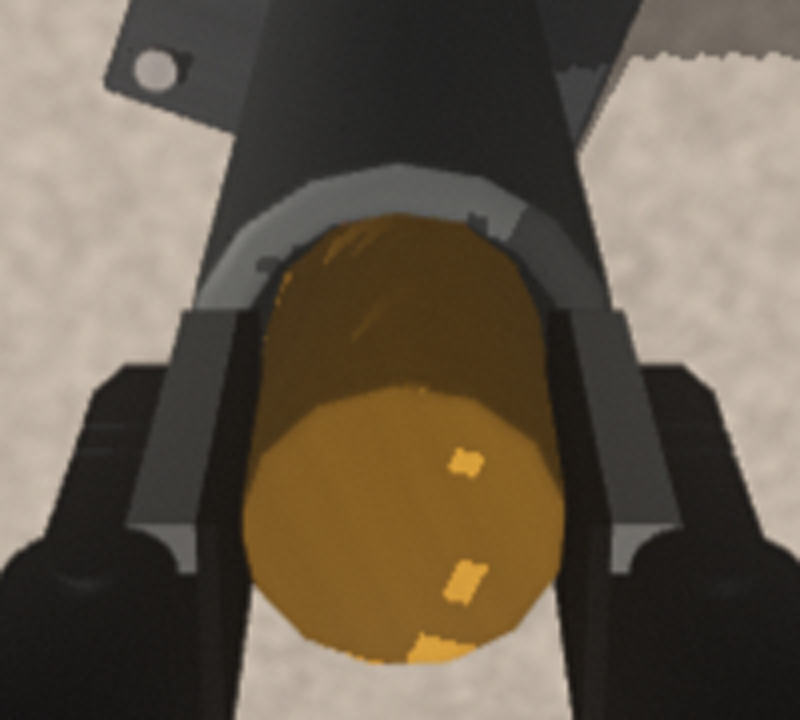

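Call:
apply_moves(
  targets=[
    [[-1,0,0.3,0,0,0,0],[-1,0,0.2,0,0,0,0],[-1,0,0,0,0,0,0]],
  ],
)

```text
time_s: 7.22
tool_pos: [0.5065, -0.0306, 0.1711]
orientation: [-1.381, 0.891, -0.89]
wrist_force: [0.2, 0.9, -0.5]
finger_gap: 0.0268
```

Call:
apply_moves(
  targets=[
    [[0,0,0,0,0,0,0],[0.3,0,0,0,0,0,0],[1,0,0,0,0,0,0],[1,0,0,0,0,0,0],[1,0,0,0,0,0,0]],
  ],
)

```text
time_s: 7.85
tool_pos: [0.5067, -0.0305, 0.1713]
orientation: [-1.381, 0.891, -0.891]
wrist_force: [0.4, -0.4, -0.6]
finger_gap: 0.0853
```

```bash
python3 - <<'E'
from h import *
o=get_obs();print(o["tool_pos"],o["finger_gap"],o["wrist_force"],o["moment"])
w=get_image("wrist"); crop(w,(120,160,520,460),"w8.png",2)
E
```

```text
[ 0.50667608 -0.0305372   0.17134199] 0.08532359199752058 [ 0.42623077 -0.44249105 -0.59161845] [-0.01074626 -0.03313227  0.0182791 ]
```

View pics/w8.png

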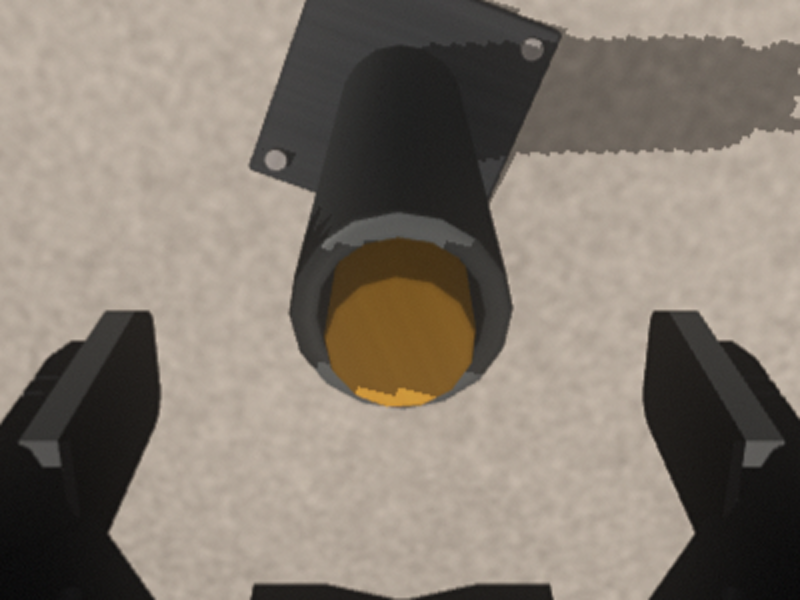

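Call:
apply_moves(
  targets=[
    [[1,0,-3,0,0,0,0],[1,0,-5,0,0,0,0],[1,-4.5,-0.5,1.5,0,0,0],[1,-5.5,0,1.8,0,0,0],[1,-5.5,0,1.8,0,0,0]],
  ],
)

```text
time_s: 8.52
tool_pos: [0.489, 0.1331, 0.2567]
orientation: [-1.38, 0.891, -0.892]
wrist_force: [1.5, -0.5, -0.0]
finger_gap: 0.0855
```

Call:
apply_moves(
  targets=[
    [[1,-5.5,0,1.8,0,0,0],[1,-2.4,0,1.0,0,0,0],[1,0,0,0,0,0,0],[1,0,0,0,0,0,0]],
  ],
)

```text
time_s: 9.02
tool_pos: [0.4825, 0.2141, 0.2562]
orientation: [-1.381, 0.892, -0.892]
wrist_force: [0.1, -0.3, 0.4]
finger_gap: 0.0853
```

```bash
python3 - <<'E'
from h import *
o=get_obs();print(o["tool_pos"],o["qpos"].round(2),o["wrist_force"],R.from_rotvec(o["orientation"]).as_matrix().round(4).tolist())
w=get_image("wrist"); cv2.imwrite("pics/w9.png",w["color"][:,:,::-1])
t=get_image("top"); s=get_image("scene"); crop(t,(300,250,400,330),"t9.png",6)
E
```

```text
[0.48250301 0.21406193 0.25617755] [ 0.02  0.21 -0.58  1.59  0.12  1.38 -1.72] [ 0.1157302  -0.28918669  0.36908763] [[0.4112, -0.0002, 0.9116], [-0.9116, -0.0006, 0.4112], [0.0005, -1.0, -0.0004]]
```

View pics/w9.png

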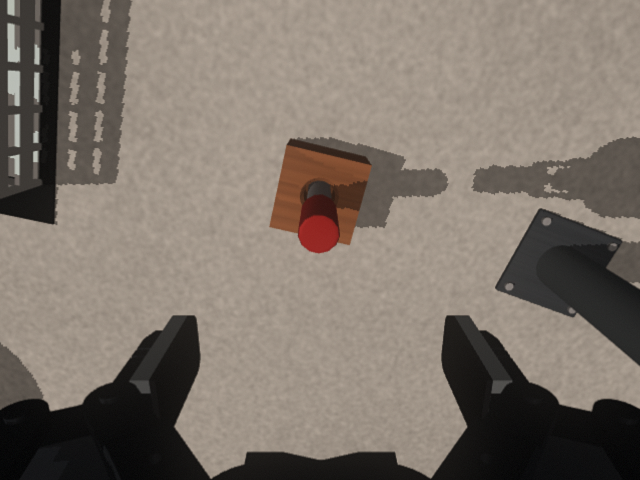

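View pics/t9.png

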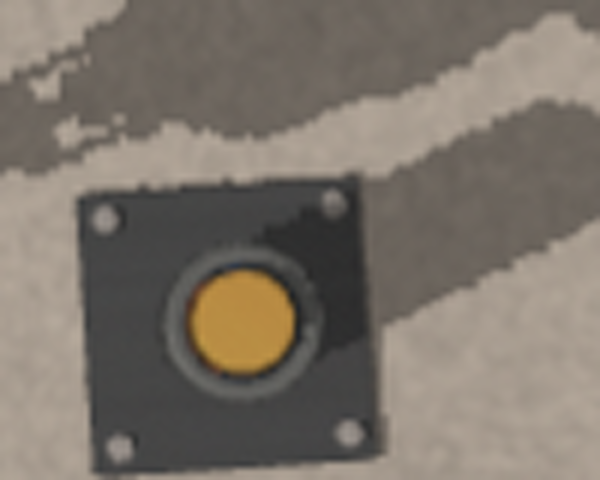

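Core is centred in the tube; red top of the rod is at about (319,233) in the wrist view. Measuring it.

```bash
python3 - <<'E'
from h import *
w=get_image("wrist"); o=get_obs(); tp=o["tool_pos"]
h=cv2.cvtColor(w["color"],cv2.COLOR_RGB2HSV); print(h[233,319],h[205,319])
m,s,c=mask(w,(0,150,140),(8,255,255),(280,180,360,270)); print(s,c)
p=plane(w,c,.148); print(p,tp,tool(p-tp))
E
```

```text
[  1 193 148] [  2 161  57]
[ 298  217   38   36 1046] [316.22944551 234.37954111]
[0.48209528 0.21551933 0.148     ] [0.48261496 0.21385994 0.25636953] [-0.1768709  10.83688497  0.02043945]
```

Call:
apply_moves(
  targets=[
    [[1,-0.1,4,0,0,0,0],[1,0,5,0,0,0,0],[1,0,4,0,0,0,0],[1,0,1.7,0,0,0,0],[1,0,0,0,0,0,0]],
  ],
)

```text
time_s: 9.85
tool_pos: [0.4816, 0.2156, 0.109]
orientation: [-1.382, 0.892, -0.891]
wrist_force: [0.4, -0.5, 0.3]
finger_gap: 0.0853
```

```bash
python3 - <<'E'
from h import *
o=get_obs();print(o["tool_pos"],o["wrist_force"])
w=get_image("wrist"); crop(w,(120,160,520,460),"w10.png",2)
E
```

```text
[0.48162797 0.21557245 0.10902169] [ 0.439971   -0.51450594  0.34315692]
```

View pics/w10.png

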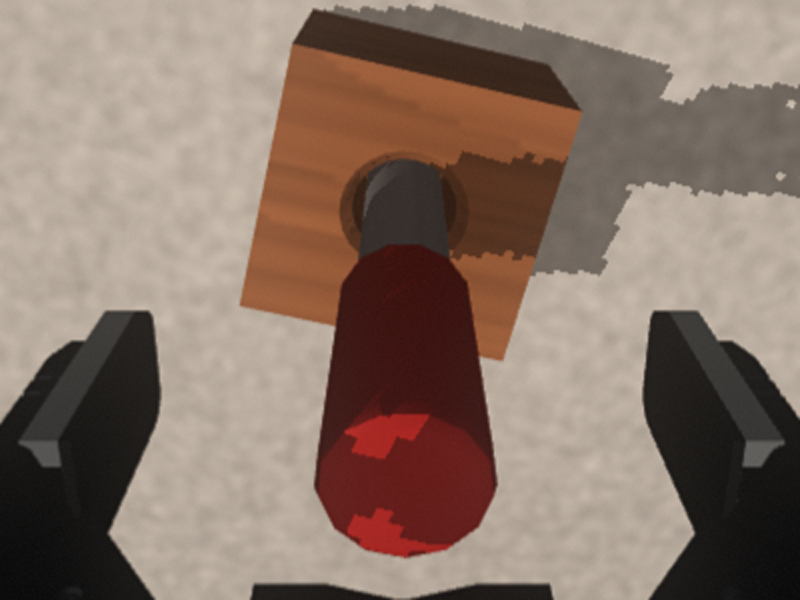

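```bash
python3 - <<'E'
from h import *
w=get_image("wrist"); o=get_obs(); tp=o["tool_pos"]
print(tp,tool(plane(w,(322.8,402),.148)-tp)," hole",plane(w,(120+404/2,160+205/2),.05))
E
```

```text
[0.48279768 0.21650498 0.11095463] [ 0.12951539 -3.70460127 -0.0226691 ]  hole [0.48445762 0.21570169 0.05      ]
```

Call:
apply_moves(
  targets=[
    [[0.3,0.05,0,0,0,0,0],[-1,0,0,0,0,0,0],[-1,0,0,0,0,0,0],[-1,0,0,0,0,0,0],[-1,0,0,0,0,0,0]],
  ],
  force=90,
)

```text
time_s: 10.58
tool_pos: [0.4824, 0.2158, 0.1099]
orientation: [-1.38, 0.89, -0.891]
wrist_force: [-0.3, 0.3, 5.5]
finger_gap: 0.0243
```

Call:
apply_moves(
  targets=[
    [[-1,0,0,0,0,0,0],[-1,0,0,0,0,0,0]],
  ],
)

```text
time_s: 10.82
tool_pos: [0.4824, 0.2158, 0.11]
orientation: [-1.38, 0.89, -0.891]
wrist_force: [-0.1, -1.1, 5.1]
finger_gap: 0.0242
```

```bash
python3 - <<'E'
from h import *
o=get_obs();print(o["tool_pos"],o["orientation"],o["wrist_force"],o["moment"],o["finger_gap"])
w=get_image("wrist"); crop(w,(120,160,520,460),"w11.png",2)
E
```

```text
[0.48241155 0.21578504 0.10995977] [-1.37988859  0.89011877 -0.8913752 ] [-0.0622433  -1.09079424  5.13790551] [-0.27099789  0.16184306  0.00801885] 0.024205066273639032
```

View pics/w11.png

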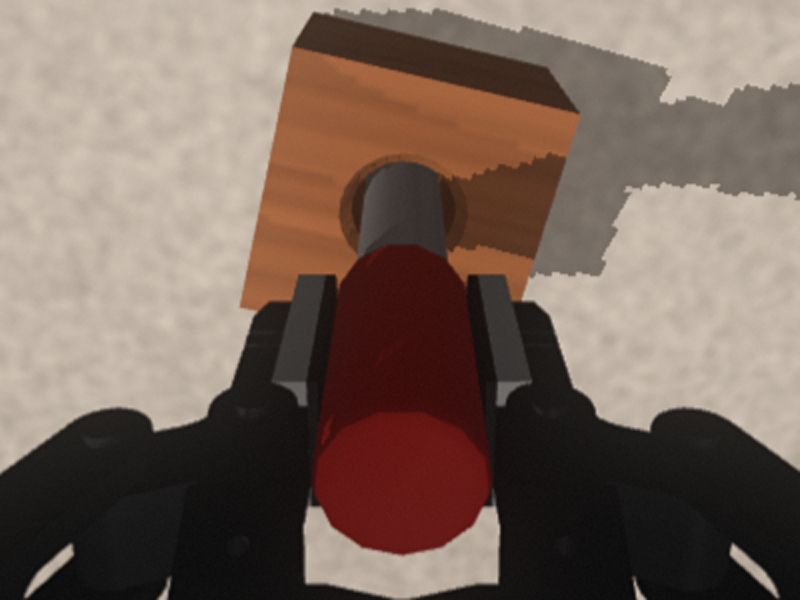

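Call:
apply_moves(
  targets=[
    [[-1,0,-1.5,0,0,0,0],[-1,0,-3.5,0,0,0,0],[-1,0,-5,0,0,0,0],[-1,0,-5,0,0,0,0],[-1,0,-4,0,0,0,0]],
  ],
)

```text
time_s: 11.5
tool_pos: [0.4817, 0.2159, 0.3022]
orientation: [-1.379, 0.89, -0.891]
wrist_force: [0.1, 0.0, -2.4]
finger_gap: 0.0241
```

Call:
apply_moves(
  targets=[
    [[-1,3,0,-1,0,0,0],[-1,4.5,0,-1.5,0,0,0],[-1,4.5,0,-1.5,0,0,0],[-1,4.5,0,-1.5,0,0,0],[-1,4,0,-1.4,0,0,0]],
  ],
)

```text
time_s: 12.12
tool_pos: [0.5033, -0.0013, 0.2999]
orientation: [-1.38, 0.891, -0.891]
wrist_force: [0.3, 0.3, -1.4]
finger_gap: 0.0241
```

Call:
apply_moves(
  targets=[
    [[-1,2.2,0,-0.7,0,0,0],[-1,0.75,0,-0.3,0,0,0],[-1,0,0,0,0,0,0],[-1,0,0,0,0,0,0]],
  ],
)

```text
time_s: 12.62
tool_pos: [0.5066, -0.0289, 0.2995]
orientation: [-1.381, 0.889, -0.889]
wrist_force: [-0.2, -0.9, -1.3]
finger_gap: 0.0243
```

```bash
python3 - <<'E'
from h import *
o=get_obs();print(o["tool_pos"],o["orientation"],o["wrist_force"],o["moment"],o["finger_gap"])
w=get_image("wrist"); cv2.imwrite("pics/w12.png",w["color"][:,:,::-1]); print(get_obs()["tool_pos"])
E
```

```text
[ 0.5065667  -0.0288863   0.29950821] [-1.38093107  0.88910863 -0.88877405] [-0.17476565 -0.86162462 -1.30726167] [ 0.0047402   0.01066646 -0.02200447] 0.0243478569342786
[ 0.50659518 -0.02894207  0.29951178]
```

View pics/w12.png

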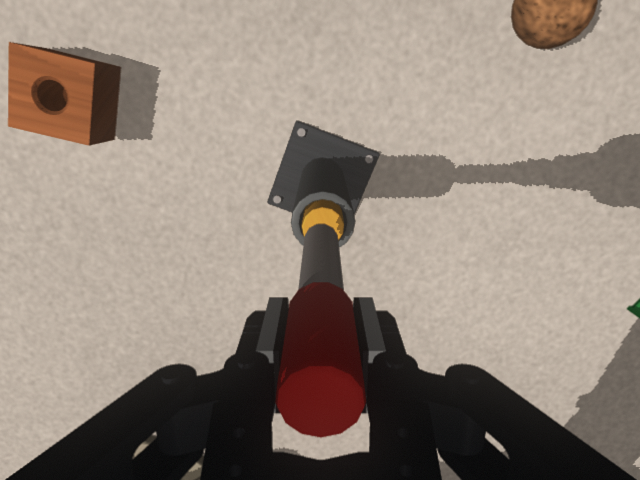

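```bash
python3 - <<'E'
from h import *
w=get_image("wrist"); o=get_obs(); tp=o["tool_pos"]; crop(w,(270,180,370,320),"w12c.png",4)
print(tp,tool(plane(w,(323,219.5),.16)-tp)," hole",plane(w,(51,95),.05))
print(tool(plane(w,(320.5,397),tp[2]+.038)-tp), tool(plane(w,(322.5,217),tp[2]-.102)-tp))
E
```

```text
[ 0.50661285 -0.02915099  0.29945515] [ 0.2062971  13.94546937  0.04276417]  hole [0.48292539 0.21372802 0.05      ]
[ 0.03471793 -3.79995052  0.21827933] [ 0.15252067 10.200313    1.30216366]
```

View pics/w12c.png

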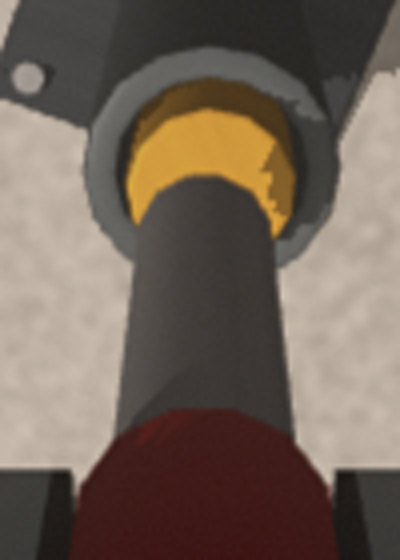

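Call:
apply_moves(
  targets=[
    [[-1,0.1,0.5,0,0,0,0],[-1,0,0.5,0,0,0,0],[-1,0,0.5,0,0,0,0],[-1,0,0.4,0,0,0,0],[-1,0,0.2,0,0,0,0]],
  ],
)

```text
time_s: 13.35
tool_pos: [0.507, -0.0315, 0.278]
orientation: [-1.381, 0.891, -0.891]
wrist_force: [1.2, -0.2, -2.3]
finger_gap: 0.0246
```

```bash
python3 - <<'E'
from h import *
w=get_image("wrist"); o=get_obs(); print(o["tool_pos"],o["wrist_force"]); crop(w,(270,180,370,320),"w13c.png",4)
E
```

```text
[ 0.50692222 -0.03148675  0.27785307] [ 0.28837018  0.28552914 -1.75741577]
```

View pics/w13c.png

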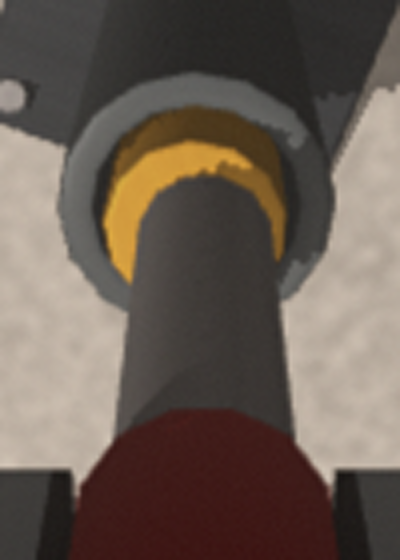

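Call:
apply_moves(
  targets=[
    [[-1,-0.1,0.1,0,0,0,0],[-1,0,0.1,0,0,0,0],[-1,0,0.1,0,0,0,0],[-1,0,0.1,0,0,0,0],[-1,0,0.1,0,0,0,0]],
  ],
)

```text
time_s: 14.02
tool_pos: [0.5067, -0.0306, 0.2733]
orientation: [-1.381, 0.891, -0.891]
wrist_force: [0.7, -0.8, -1.7]
finger_gap: 0.024
```

Call:
apply_moves(
  targets=[
    [[-1,0,0.1,0,0,0,0],[-1,0,0.1,0,0,0,0],[-1,0,0.1,0,0,0,0]],
  ],
)

```text
time_s: 14.4
tool_pos: [0.5067, -0.0306, 0.2705]
orientation: [-1.38, 0.891, -0.891]
wrist_force: [-1.3, -0.9, 0.4]
finger_gap: 0.0242
```

Call:
apply_moves(
  targets=[
    [[-1,0,0.1,0,0,0,0],[-1,0,0.1,0,0,0,0],[-1,0,0.1,0,0,0,0]],
  ],
)

```text
time_s: 14.78
tool_pos: [0.5067, -0.0306, 0.2672]
orientation: [-1.381, 0.891, -0.891]
wrist_force: [0.3, -0.4, 1.0]
finger_gap: 0.0241
```

Call:
apply_moves(
  targets=[
    [[-1,0,0.1,0,0,0,0],[-1,0,0.1,0,0,0,0],[-1,0,0.1,0,0,0,0],[-1,0,0.1,0,0,0,0],[-1,0,0.1,0,0,0,0]],
  ],
)

```text
time_s: 15.4
tool_pos: [0.5067, -0.0306, 0.2622]
orientation: [-1.381, 0.891, -0.891]
wrist_force: [-0.8, 0.1, 1.0]
finger_gap: 0.0242
```

Call:
apply_moves(
  targets=[
    [[-1,0,0.1,0,0,0,0],[-1,0,0.1,0,0,0,0],[-1,0,0.1,0,0,0,0],[-1,0,0.1,0,0,0,0],[-1,0,0.1,0,0,0,0]],
  ],
)

```text
time_s: 16.02
tool_pos: [0.5067, -0.0306, 0.2573]
orientation: [-1.381, 0.891, -0.891]
wrist_force: [-0.2, 0.5, 0.6]
finger_gap: 0.0244
```

Call:
apply_moves(
  targets=[
    [[-1,0,0.1,0,0,0,0],[-1,0,0.1,0,0,0,0],[-1,0,0.1,0,0,0,0],[-1,0,0.1,0,0,0,0],[-1,0,0.1,0,0,0,0]],
  ],
)

```text
time_s: 16.65
tool_pos: [0.5067, -0.0306, 0.2523]
orientation: [-1.381, 0.891, -0.891]
wrist_force: [0.3, 0.6, 0.9]
finger_gap: 0.0244
```

Call:
apply_moves(
  targets=[
    [[-1,0,0.1,0,0,0,0],[-1,0,0.1,0,0,0,0],[-1,0,0.1,0,0,0,0],[-1,0,0.1,0,0,0,0],[-1,0,0.1,0,0,0,0]],
  ],
)

```text
time_s: 17.27
tool_pos: [0.5067, -0.0305, 0.2472]
orientation: [-1.381, 0.891, -0.891]
wrist_force: [-0.7, 0.5, 1.2]
finger_gap: 0.0239
```

Call:
apply_moves(
  targets=[
    [[-1,0,0.1,0,0,0,0],[-1,0,0.1,0,0,0,0],[-1,0,0.1,0,0,0,0],[-1,0,0.1,0,0,0,0],[-1,0,0.1,0,0,0,0]],
  ],
)

```text
time_s: 17.9
tool_pos: [0.5067, -0.0306, 0.2423]
orientation: [-1.381, 0.891, -0.891]
wrist_force: [-0.3, 0.9, 1.0]
finger_gap: 0.0245
```

Call:
apply_moves(
  targets=[
    [[-1,0,0.1,0,0,0,0],[-1,0,0.1,0,0,0,0],[-1,0,0.1,0,0,0,0],[-1,0,0.1,0,0,0,0]],
  ],
)

```text
time_s: 18.4
tool_pos: [0.5068, -0.0306, 0.2384]
orientation: [-1.381, 0.891, -0.891]
wrist_force: [-0.0, -0.1, 3.3]
finger_gap: 0.0243
```

Call:
apply_moves(
  targets=[
    [[-1,0,0,0,0,0,0]],
  ],
)

```text
time_s: 18.52
tool_pos: [0.5066, -0.0306, 0.2382]
orientation: [-1.381, 0.891, -0.891]
wrist_force: [0.0, -0.4, 3.5]
finger_gap: 0.0243
```

Call:
apply_moves(
  targets=[
    [[-1,0,-0.01,0,0,0,0]],
  ],
)

```text
time_s: 18.65
tool_pos: [0.5066, -0.0306, 0.2383]
orientation: [-1.381, 0.891, -0.891]
wrist_force: [0.3, -0.2, 1.7]
finger_gap: 0.0244
```

Call:
apply_moves(
  targets=[
    [[-1,0,-0.01,0,0,0,0]],
  ],
)

```text
time_s: 18.77
tool_pos: [0.5065, -0.0306, 0.2383]
orientation: [-1.381, 0.891, -0.89]
wrist_force: [0.1, -0.0, 1.1]
finger_gap: 0.024
```

Call:
apply_moves(
  targets=[
    [[-1,0,-0.01,0,0,0,0]],
  ],
)

```text
time_s: 18.9
tool_pos: [0.5065, -0.0306, 0.2383]
orientation: [-1.381, 0.891, -0.89]
wrist_force: [0.3, -0.8, -1.3]
finger_gap: 0.0242
```

Call:
apply_moves(
  targets=[
    [[-1,0,0.06,0,0,0,0],[-1,0,0.06,0,0,0,0],[-1,0,0.06,0,0,0,0],[-1,0,0.06,0,0,0,0],[-1,0,0.06,0,0,0,0]],
  ],
)

```text
time_s: 19.52
tool_pos: [0.5067, -0.0306, 0.2356]
orientation: [-1.381, 0.891, -0.891]
wrist_force: [-0.9, 0.1, 3.1]
finger_gap: 0.0243
```

Call:
apply_moves(
  targets=[
    [[-1,0,0.03,0,0,0,0],[-1,0,0.03,0,0,0,0]],
  ],
)

```text
time_s: 19.77
tool_pos: [0.5067, -0.0306, 0.235]
orientation: [-1.381, 0.891, -0.891]
wrist_force: [-0.6, -0.3, 2.9]
finger_gap: 0.0244
```

Call:
apply_moves(
  targets=[
    [[-1,0,0.03,0,0,0,0],[-1,0,0.03,0,0,0,0]],
  ],
)

```text
time_s: 20.02
tool_pos: [0.5067, -0.0306, 0.2344]
orientation: [-1.381, 0.891, -0.891]
wrist_force: [-0.9, 0.4, 3.0]
finger_gap: 0.0236
```

Call:
apply_moves(
  targets=[
    [[-1,0,0.035,0,0,0,0],[-1,0,0.035,0,0,0,0]],
  ],
)

```text
time_s: 20.27
tool_pos: [0.5067, -0.0306, 0.2337]
orientation: [-1.381, 0.891, -0.891]
wrist_force: [-0.4, -0.4, 3.9]
finger_gap: 0.0242
```

Call:
apply_moves(
  targets=[
    [[-1,0,0.035,0,0,0,0],[-1,0,0.035,0,0,0,0]],
  ],
)

```text
time_s: 20.52
tool_pos: [0.5067, -0.0306, 0.233]
orientation: [-1.381, 0.891, -0.891]
wrist_force: [-0.2, 0.2, 4.3]
finger_gap: 0.0237
```

Call:
apply_moves(
  targets=[
    [[-1,0,0.035,0,0,0,0],[-1,0,0.035,0,0,0,0]],
  ],
)

```text
time_s: 20.78
tool_pos: [0.5067, -0.0306, 0.2323]
orientation: [-1.381, 0.891, -0.891]
wrist_force: [-0.1, -0.1, 2.9]
finger_gap: 0.024
```

Call:
apply_moves(
  targets=[
    [[-1,0,0.035,0,0,0,0],[-1,0,0.035,0,0,0,0]],
  ],
)

```text
time_s: 21.02
tool_pos: [0.5066, -0.0306, 0.2316]
orientation: [-1.381, 0.891, -0.891]
wrist_force: [0.0, 0.1, 3.7]
finger_gap: 0.0241
```

Call:
apply_moves(
  targets=[
    [[-1,0,0.035,0,0,0,0],[-1,0,0.035,0,0,0,0]],
  ],
)

```text
time_s: 21.28
tool_pos: [0.5067, -0.0306, 0.2309]
orientation: [-1.381, 0.891, -0.891]
wrist_force: [0.6, -0.3, 3.5]
finger_gap: 0.0241
```

Call:
apply_moves(
  targets=[
    [[-1,0,0.035,0,0,0,0],[-1,0,0.035,0,0,0,0]],
  ],
)

```text
time_s: 21.52
tool_pos: [0.5067, -0.0306, 0.2302]
orientation: [-1.381, 0.891, -0.891]
wrist_force: [0.6, 0.3, 3.2]
finger_gap: 0.0241
```

Call:
apply_moves(
  targets=[
    [[-1,0,0.035,0,0,0,0],[-1,0,0.035,0,0,0,0]],
  ],
)

```text
time_s: 21.78
tool_pos: [0.5067, -0.0306, 0.2295]
orientation: [-1.381, 0.891, -0.891]
wrist_force: [-0.8, -0.2, 3.0]
finger_gap: 0.0244
```

Call:
apply_moves(
  targets=[
    [[-1,0,0.04,0,0,0,0],[-1,0,0.04,0,0,0,0]],
  ],
)

```text
time_s: 22.02
tool_pos: [0.5067, -0.0305, 0.2287]
orientation: [-1.381, 0.891, -0.891]
wrist_force: [-0.2, 0.0, 3.8]
finger_gap: 0.0244
```

Call:
apply_moves(
  targets=[
    [[-1,0,0.04,0,0,0,0],[-1,0,0.04,0,0,0,0]],
  ],
)

```text
time_s: 22.28
tool_pos: [0.5067, -0.0305, 0.2279]
orientation: [-1.381, 0.891, -0.891]
wrist_force: [-0.3, 0.0, 4.1]
finger_gap: 0.0243
```

Call:
apply_moves(
  targets=[
    [[-1,0,0.04,0,0,0,0],[-1,0,0.04,0,0,0,0]],
  ],
)

```text
time_s: 22.52
tool_pos: [0.5067, -0.0306, 0.2271]
orientation: [-1.381, 0.891, -0.891]
wrist_force: [1.1, -0.1, 3.7]
finger_gap: 0.0243
```

Call:
apply_moves(
  targets=[
    [[-1,0,0.04,0,0,0,0],[-1,0,0.04,0,0,0,0]],
  ],
)

```text
time_s: 22.78
tool_pos: [0.5067, -0.0306, 0.2263]
orientation: [-1.381, 0.891, -0.891]
wrist_force: [-0.1, -1.0, 4.1]
finger_gap: 0.0241
```

Call:
apply_moves(
  targets=[
    [[-1,0,0.04,0,0,0,0],[-1,0,0.04,0,0,0,0]],
  ],
)

```text
time_s: 23.02
tool_pos: [0.5067, -0.0306, 0.2255]
orientation: [-1.381, 0.891, -0.891]
wrist_force: [-0.5, 0.0, 2.8]
finger_gap: 0.024
```

Call:
apply_moves(
  targets=[
    [[-1,0,0.04,0,0,0,0],[-1,0,0.04,0,0,0,0]],
  ],
)

```text
time_s: 23.28
tool_pos: [0.5066, -0.0305, 0.2247]
orientation: [-1.381, 0.891, -0.891]
wrist_force: [0.1, 0.2, 2.9]
finger_gap: 0.0246
```

Call:
apply_moves(
  targets=[
    [[-1,0,0.04,0,0,0,0],[-1,0,0.04,0,0,0,0]],
  ],
)

```text
time_s: 23.52
tool_pos: [0.5066, -0.0306, 0.2239]
orientation: [-1.381, 0.891, -0.891]
wrist_force: [-0.3, -0.8, 4.2]
finger_gap: 0.0244
```

Call:
apply_moves(
  targets=[
    [[-1,0,0.04,0,0,0,0],[-1,0,0.04,0,0,0,0]],
  ],
)

```text
time_s: 23.78
tool_pos: [0.5067, -0.0305, 0.2231]
orientation: [-1.381, 0.891, -0.891]
wrist_force: [0.7, 1.0, 4.1]
finger_gap: 0.0238
```

Call:
apply_moves(
  targets=[
    [[-1,0,0.04,0,0,0,0],[-1,0,0.04,0,0,0,0]],
  ],
)

```text
time_s: 24.02
tool_pos: [0.5067, -0.0305, 0.2224]
orientation: [-1.381, 0.891, -0.891]
wrist_force: [-0.4, -0.6, 2.4]
finger_gap: 0.0245
```

Call:
apply_moves(
  targets=[
    [[-1,0,0.04,0,0,0,0],[-1,0,0.04,0,0,0,0]],
  ],
)

```text
time_s: 24.28
tool_pos: [0.5066, -0.0306, 0.2215]
orientation: [-1.381, 0.891, -0.891]
wrist_force: [-0.4, 0.6, 3.5]
finger_gap: 0.0239
```

Call:
apply_moves(
  targets=[
    [[-1,0,0.04,0,0,0,0],[-1,0,0.04,0,0,0,0]],
  ],
)

```text
time_s: 24.52
tool_pos: [0.5066, -0.0306, 0.2207]
orientation: [-1.381, 0.891, -0.891]
wrist_force: [0.8, -0.1, 3.7]
finger_gap: 0.0243
```

Call:
apply_moves(
  targets=[
    [[-1,0,0.04,0,0,0,0],[-1,0,0.04,0,0,0,0]],
  ],
)

```text
time_s: 24.78
tool_pos: [0.5064, -0.0306, 0.2195]
orientation: [-1.381, 0.891, -0.89]
wrist_force: [0.2, 0.3, 0.9]
finger_gap: 0.0242
```

Call:
apply_moves(
  targets=[
    [[-1,0,0.03,0,0,0,0],[-1,0,0.03,0,0,0,0]],
  ],
)

```text
time_s: 25.02
tool_pos: [0.5066, -0.0306, 0.2192]
orientation: [-1.381, 0.891, -0.891]
wrist_force: [0.3, 0.2, 1.4]
finger_gap: 0.0237
```

Call:
apply_moves(
  targets=[
    [[-1,0,0.035,0,0,0,0],[-1,0,0.035,0,0,0,0]],
  ],
)

```text
time_s: 25.28
tool_pos: [0.5066, -0.0305, 0.2186]
orientation: [-1.381, 0.891, -0.891]
wrist_force: [0.3, 0.3, 0.8]
finger_gap: 0.0242
```

Call:
apply_moves(
  targets=[
    [[-1,0,0.04,0,0,0,0],[-1,0,0.04,0,0,0,0]],
  ],
)

```text
time_s: 25.52
tool_pos: [0.5067, -0.0306, 0.2178]
orientation: [-1.381, 0.891, -0.891]
wrist_force: [-0.5, -0.1, 2.3]
finger_gap: 0.0244
```

Call:
apply_moves(
  targets=[
    [[-1,0,0.04,0,0,0,0],[-1,0,0.04,0,0,0,0]],
  ],
)

```text
time_s: 25.78
tool_pos: [0.5066, -0.0306, 0.217]
orientation: [-1.381, 0.891, -0.891]
wrist_force: [0.6, -0.4, 0.3]
finger_gap: 0.0245
```

Call:
apply_moves(
  targets=[
    [[-1,0,0.04,0,0,0,0],[-1,0,0.04,0,0,0,0]],
  ],
)

```text
time_s: 26.02
tool_pos: [0.5067, -0.0306, 0.2162]
orientation: [-1.381, 0.891, -0.891]
wrist_force: [0.1, -0.8, 1.3]
finger_gap: 0.0243
```

Call:
apply_moves(
  targets=[
    [[-1,0,0.04,0,0,0,0],[-1,0,0.04,0,0,0,0]],
  ],
)

```text
time_s: 26.28
tool_pos: [0.5067, -0.0306, 0.2154]
orientation: [-1.381, 0.891, -0.891]
wrist_force: [-0.2, -0.3, 1.6]
finger_gap: 0.0243
```

Call:
apply_moves(
  targets=[
    [[-1,0,0.04,0,0,0,0],[-1,0,0.04,0,0,0,0]],
  ],
)

```text
time_s: 26.52
tool_pos: [0.5066, -0.0306, 0.2146]
orientation: [-1.381, 0.891, -0.891]
wrist_force: [0.8, -1.6, 1.3]
finger_gap: 0.0244
```

Call:
apply_moves(
  targets=[
    [[-1,0,0.045,0,0,0,0],[-1,0,0.045,0,0,0,0]],
  ],
)

```text
time_s: 26.78
tool_pos: [0.5067, -0.0306, 0.2137]
orientation: [-1.381, 0.891, -0.891]
wrist_force: [0.1, 0.0, 0.9]
finger_gap: 0.0245
```

Call:
apply_moves(
  targets=[
    [[-1,0,0.045,0,0,0,0],[-1,0,0.045,0,0,0,0]],
  ],
)

```text
time_s: 27.02
tool_pos: [0.5067, -0.0306, 0.2128]
orientation: [-1.381, 0.891, -0.891]
wrist_force: [0.1, 0.2, 0.7]
finger_gap: 0.024
```

Call:
apply_moves(
  targets=[
    [[-1,0,0.045,0,0,0,0],[-1,0,0.045,0,0,0,0]],
  ],
)

```text
time_s: 27.28
tool_pos: [0.5067, -0.0306, 0.2119]
orientation: [-1.381, 0.891, -0.891]
wrist_force: [0.6, 0.4, 0.7]
finger_gap: 0.0242
```

Call:
apply_moves(
  targets=[
    [[-1,0,0.045,0,0,0,0],[-1,0,0.045,0,0,0,0]],
  ],
)

```text
time_s: 27.52
tool_pos: [0.5067, -0.0306, 0.211]
orientation: [-1.381, 0.891, -0.891]
wrist_force: [0.2, 0.0, 1.0]
finger_gap: 0.0244
```

Call:
apply_moves(
  targets=[
    [[-1,0,0.045,0,0,0,0],[-1,0,0.045,0,0,0,0]],
  ],
)

```text
time_s: 27.78
tool_pos: [0.5069, -0.0305, 0.2106]
orientation: [-1.38, 0.89, -0.891]
wrist_force: [-1.2, -0.1, 5.9]
finger_gap: 0.024
```

Call:
apply_moves(
  targets=[
    [[-1,0,0.01,0,0,0,0],[-1,0,0.01,0,0,0,0]],
  ],
)

```text
time_s: 28.02
tool_pos: [0.5069, -0.0305, 0.2106]
orientation: [-1.38, 0.89, -0.891]
wrist_force: [-1.2, 0.5, 7.2]
finger_gap: 0.0242
```

Call:
apply_moves(
  targets=[
    [[-1,0,0.015,0,0,0,0],[-1,0,0.015,0,0,0,0]],
  ],
)

```text
time_s: 28.28
tool_pos: [0.5071, -0.0305, 0.2106]
orientation: [-1.38, 0.89, -0.892]
wrist_force: [-2.5, -0.2, 8.0]
finger_gap: 0.0239
```

Call:
apply_moves(
  targets=[
    [[-1,0,0.02,0,0,0,0],[-1,0,0.02,0,0,0,0]],
  ],
)

```text
time_s: 28.52
tool_pos: [0.5072, -0.0304, 0.2106]
orientation: [-1.38, 0.889, -0.892]
wrist_force: [-3.2, 1.7, 11.7]
finger_gap: 0.0242
```

Call:
apply_moves(
  targets=[
    [[-1,0,0.01,0,0,0,0],[-1,0,0.01,0,0,0,0]],
  ],
)

```text
time_s: 28.78
tool_pos: [0.5072, -0.0304, 0.2106]
orientation: [-1.38, 0.889, -0.892]
wrist_force: [-3.2, -0.3, 11.1]
finger_gap: 0.0242
```

Call:
apply_moves(
  targets=[
    [[-1,0,0.02,0,0,0,0],[-1,0,0.01,0,0,0,0],[-1,0,0,0,0,0,0]],
  ],
)

```text
time_s: 29.15
tool_pos: [0.5073, -0.0304, 0.2105]
orientation: [-1.38, 0.889, -0.892]
wrist_force: [-3.5, 1.3, 13.1]
finger_gap: 0.0241
```

Contact now about 14.8 N, with the position steady. Hold for more than a second.

Call:
apply_moves(
  targets=[
    [[-1,0,0,0,0,0,0],[-1,0,0,0,0,0,0],[-1,0,0,0,0,0,0],[-1,0,0,0,0,0,0]],
  ],
)

```text
time_s: 29.65
tool_pos: [0.5074, -0.0304, 0.2106]
orientation: [-1.38, 0.889, -0.892]
wrist_force: [-2.9, 0.8, 12.8]
finger_gap: 0.0245
```

Call:
apply_moves(
  targets=[
    [[-1,0,0.01,0,0,0,0],[-1,0,0,0,0,0,0],[-1,0,0,0,0,0,0],[-1,0,0,0,0,0,0]],
  ],
)

```text
time_s: 30.15
tool_pos: [0.5074, -0.0304, 0.2106]
orientation: [-1.379, 0.889, -0.893]
wrist_force: [-2.6, 1.3, 13.7]
finger_gap: 0.0241
```

```bash
python3 - <<'E'
from h import *
w=get_image("wrist"); o=get_obs(); print(o["tool_pos"],o["wrist_force"],o["moment"]); cv2.imwrite("pics/w14.png",w["color"][:,:,::-1])
E
```

```text
[ 0.50738738 -0.03038519  0.21056201] [-2.91024807 -0.42200148 14.58804215] [ 0.16477368  1.01007634 -0.02728544]
```

View pics/w14.png

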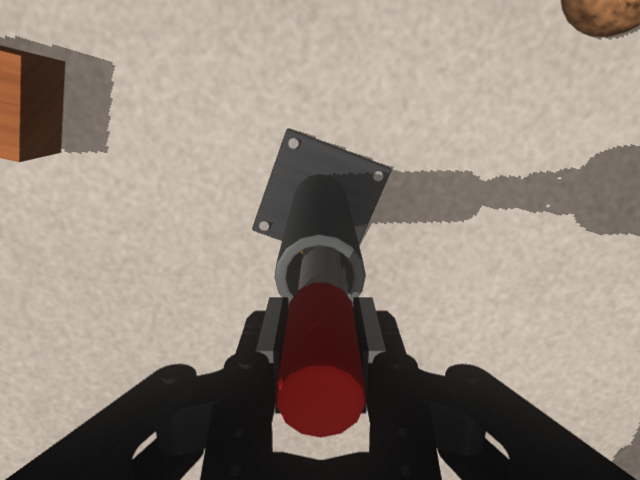

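Call:
apply_moves(
  targets=[
    [[-1,0,-0.1,0,0,0,0],[-1,0,-1,0,0,0,0],[-1,0,-3,0,0,0,0],[-1,0,-4,0,0,0,0],[-1,0,-1.5,0,0,0,0]],
  ],
)

```text
time_s: 30.82
tool_pos: [0.5074, -0.0305, 0.3069]
orientation: [-1.379, 0.888, -0.893]
wrist_force: [-0.1, 0.8, -1.5]
finger_gap: 0.0247
```

Call:
apply_moves(
  targets=[
    [[-1,-3,0,1,0,0,0],[-1,-4.5,0,1.5,0,0,0],[-1,-4.5,0,1.5,0,0,0],[-1,-4.5,0,1.5,0,0,0],[-1,-4,0,1.4,0,0,0]],
  ],
)

```text
time_s: 31.45
tool_pos: [0.4843, 0.1862, 0.3038]
orientation: [-1.382, 0.891, -0.89]
wrist_force: [0.9, 0.2, -1.1]
finger_gap: 0.0242
```

Call:
apply_moves(
  targets=[
    [[-1,-2.2,0,0.7,0,0,0],[-1,-0.75,0,0.3,0,0,0],[-1,0,0,0,0,0,0],[-1,0,0,0,0,0,0]],
  ],
)

```text
time_s: 31.95
tool_pos: [0.4825, 0.2141, 0.3044]
orientation: [-1.381, 0.892, -0.893]
wrist_force: [-0.3, -0.3, -1.2]
finger_gap: 0.0239
```

```bash
python3 - <<'E'
from h import *
w=get_image("wrist"); o=get_obs(); print(o["tool_pos"],o["orientation"],o["wrist_force"]); cv2.imwrite("pics/w15.png",w["color"][:,:,::-1])
t=get_image("top"); crop(t,(300,250,400,330),"t15.png",6)
E
```

```text
[0.48247596 0.21413502 0.30449019] [-1.38047463  0.89242571 -0.89283396] [ 0.78152987  0.03701269 -1.45912016]
```

View pics/w15.png

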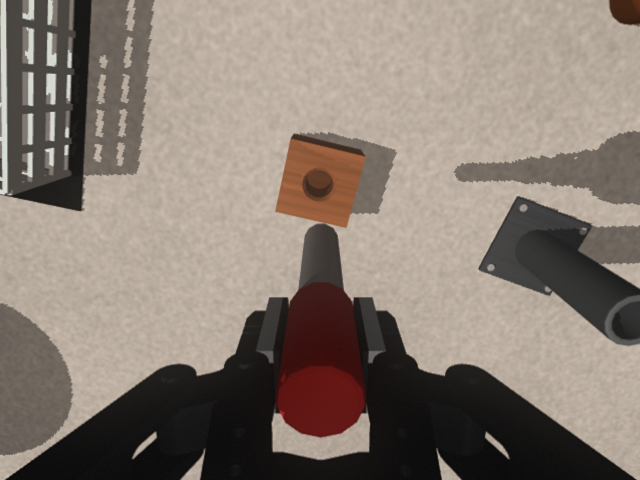

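View pics/t15.png

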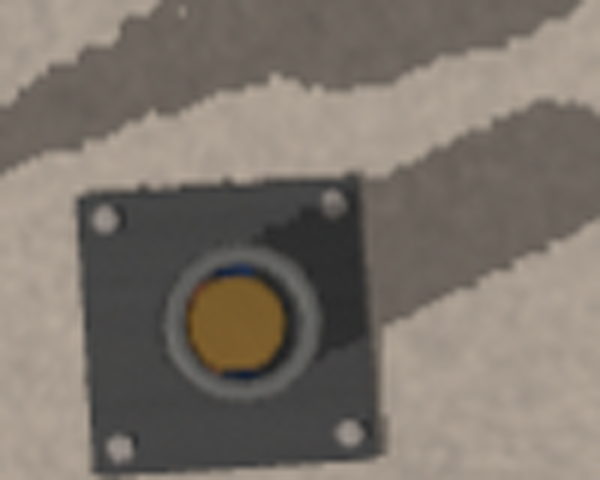

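```bash
python3 - <<'E'
from h import *
w=get_image("wrist"); o=get_obs(); tp=o["tool_pos"]; h=plane(w,(317.5,184),.05)
print(tp,h,tool(h-tp))
E
```

```text
[0.48236346 0.2145458  0.3046736 ] [0.4821466  0.21645432 0.05      ] [-0.19093536 25.46730591  0.0563017 ]
```

Call:
apply_moves(
  targets=[
    [[-1,-0.15,3,0,0,0,0],[-1,0,5,0,0,0,0],[-1,0,4,0,0,0,0],[-1,0,2,0,0,0,0],[-1,0,0,0,0,0,0]],
  ],
)

```text
time_s: 32.72
tool_pos: [0.4806, 0.2159, 0.1632]
orientation: [-1.383, 0.893, -0.89]
wrist_force: [-0.1, 0.2, -1.0]
finger_gap: 0.0241
```

```bash
python3 - <<'E'
from h import *
w=get_image("wrist"); o=get_obs(); print(o["tool_pos"],o["wrist_force"]); crop(w,(245,180,395,300),"w16.png",5)
tp=o["tool_pos"]; print(proj(w,tp+[0,0,.05-tp[2]]))
E
```

```text
[0.48136724 0.21652178 0.16471117] [ 0.00904092 -0.34570027 -1.20840026]
[319.19953952 230.19221787]
```

View pics/w16.png

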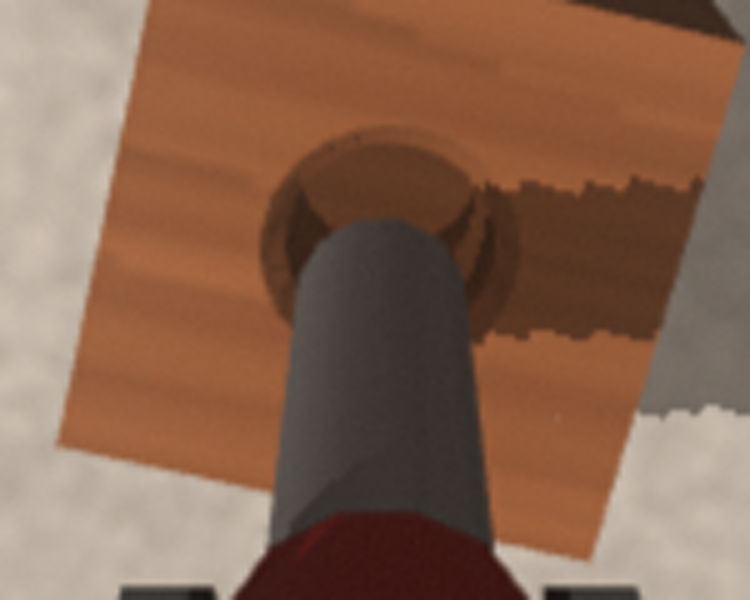

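```bash
python3 - <<'E'
from h import *
w=get_image("wrist"); tp=get_obs()["tool_pos"]; print(tp)
q=lambda x,y,z:(tool(plane(w,(245+x/5-.4,180+y/5-.4),z)-tp)).round(2)
print("rod front",q(385,217,tp[2]-.102),"L,R",q(297,290,tp[2]-.102),q(466,290,tp[2]-.102),"hole L,R,T",q(262,245,.05),q(520,245,.05),q(388,127,.05))
E
```

```text
[0.48193759 0.2169606  0.16561621]
rod front [ 0.14 10.2   0.88] L,R [-0.89 10.2  -0.02] [ 1.09 10.2  -0.02] hole L,R,T [-1.37 11.56  0.1 ] [ 1.8  11.56  0.1 ] [ 0.18 11.56  1.59]
```

Call:
apply_moves(
  targets=[
    [[-1,0.08,0.6,0.08,0,0,0],[-1,0,0.5,0,0,0,0],[-1,0,0.4,0,0,0,0],[-1,0,0.4,0,0,0,0]],
  ],
)

```text
time_s: 33.33
tool_pos: [0.4824, 0.2166, 0.1454]
orientation: [-1.381, 0.891, -0.891]
wrist_force: [-0.3, -0.5, -0.9]
finger_gap: 0.0241
```

Call:
apply_moves(
  targets=[
    [[-1,0,0.6,0,0,0,0],[-1,0,0.6,0,0,0,0],[-1,0,0.6,0,0,0,0],[-1,0,0.6,0,0,0,0],[-1,0,0.4,0,0,0,0]],
  ],
)

```text
time_s: 33.95
tool_pos: [0.4823, 0.2166, 0.1172]
orientation: [-1.381, 0.891, -0.891]
wrist_force: [-1.3, -0.4, -1.6]
finger_gap: 0.0242
```

Call:
apply_moves(
  targets=[
    [[-1,0,0.2,0,0,0,0],[-1,0,0.2,0,0,0,0],[-1,0,0.1,0,0,0,0],[-1,0,0,0,0,0,0]],
  ],
)

```text
time_s: 34.45
tool_pos: [0.4824, 0.2166, 0.1127]
orientation: [-1.381, 0.891, -0.891]
wrist_force: [-0.5, -0.2, -1.5]
finger_gap: 0.0242
```

Call:
apply_moves(
  targets=[
    [[-1,0,0.1,0,0,0,0],[-1,0,0.1,0,0,0,0],[-1,0,0,0,0,0,0]],
  ],
)

```text
time_s: 34.83
tool_pos: [0.4824, 0.2166, 0.1106]
orientation: [-1.381, 0.891, -0.891]
wrist_force: [-0.3, -0.0, -1.6]
finger_gap: 0.024
```

Call:
apply_moves(
  targets=[
    [[-1,0,0.05,0,0,0,0],[-1,0,0.05,0,0,0,0],[-1,0,0,0,0,0,0]],
  ],
)

```text
time_s: 35.2
tool_pos: [0.4826, 0.2167, 0.11]
orientation: [-1.38, 0.89, -0.891]
wrist_force: [-0.2, -0.4, 2.8]
finger_gap: 0.024
```

Call:
apply_moves(
  targets=[
    [[0,0,0,0,0,0,0],[0.5,0,0,0,0,0,0],[1,0,0,0,0,0,0],[1,0,0,0,0,0,0],[1,0,0,0,0,0,0]],
  ],
  force=30,
)

```text
time_s: 35.83
tool_pos: [0.4824, 0.2167, 0.1096]
orientation: [-1.381, 0.891, -0.891]
wrist_force: [0.1, 0.4, -0.2]
finger_gap: 0.0853
```

Call:
apply_moves(
  targets=[
    [[1,0,-2,0,0,0,0],[1,0,-4,0,0,0,0],[1,0,-5,0,0,0,0],[1,0,-4,0,0,0,0],[1,0,0,0,0,0,0]],
  ],
)

```text
time_s: 36.45
tool_pos: [0.4838, 0.2177, 0.2633]
orientation: [-1.375, 0.887, -0.893]
wrist_force: [-1.1, -0.8, -0.8]
finger_gap: 0.0852
```

```bash
python3 - <<'E'
from h import *
w=get_image("wrist"); o=get_obs(); print(o["time_s"],o["tool_pos"],o["wrist_force"],o["finger_gap"]); cv2.imwrite("pics/w17.png",w["color"][:,:,::-1])
t=get_image("top"); cv2.imwrite("pics/t17.png",t["color"][:,:,::-1]); s=get_image("scene"); cv2.imwrite("pics/s17.png",s["color"][:,:,::-1])
E
```

```text
36.5 [0.48302527 0.21704293 0.26105539] [ 0.04750669 -0.44618525 -1.49384652] 0.08569166838138244
```

View pics/w17.png

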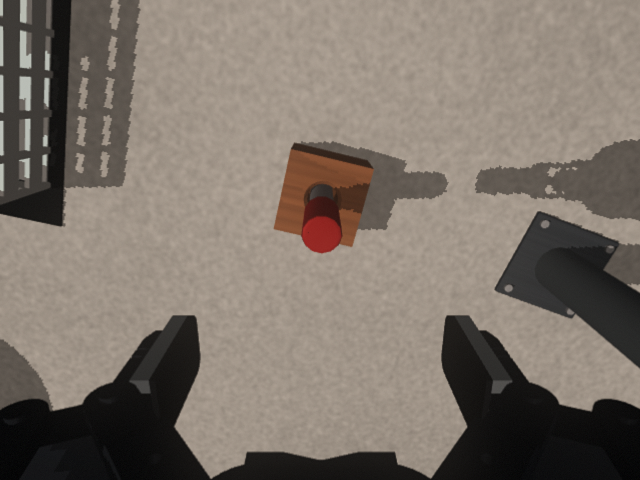

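View pics/t17.png

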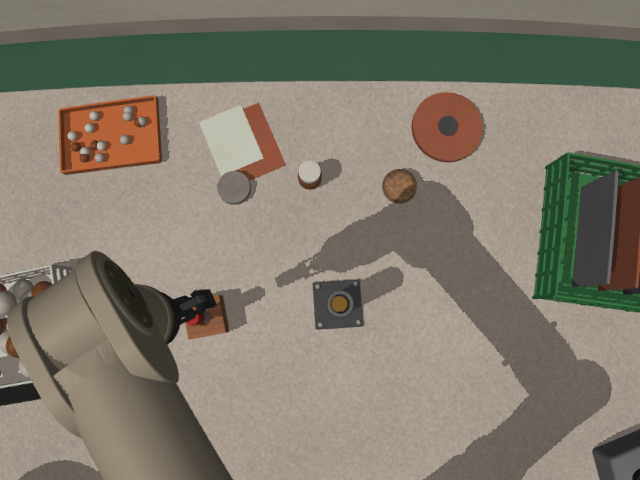

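View pics/s17.png

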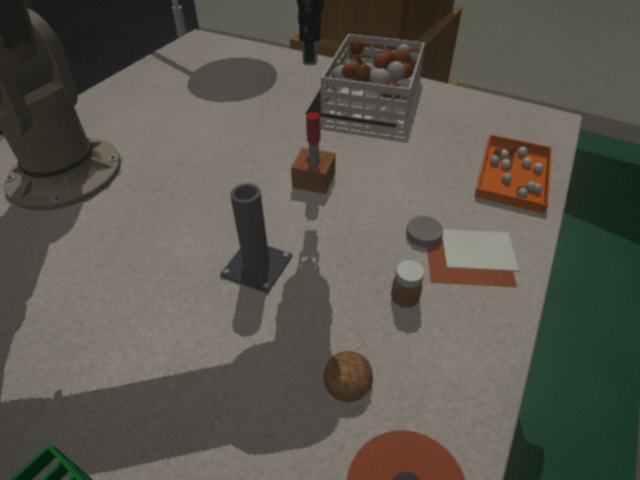

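Call:
apply_moves(
  targets=[
    [[1,0,0,0,0,0,0],[1,0,0,0,0,0,0],[1,0,0,0,0,0,0],[1,0,0,0,0,0,0]],
  ],
)

```text
time_s: 37.1
tool_pos: [0.4823, 0.2166, 0.2595]
orientation: [-1.381, 0.891, -0.891]
wrist_force: [-0.3, -0.6, -0.1]
finger_gap: 0.0856
```

```bash
python3 -c "
from rig import *
print(hand_in())"
```

```text
the job is handed in; nothing more can be done
None
```

I set the yellow core in the tube's mouth and let go, packed both cores down with the rod, and stood the rod back in its holder. I handed in at about 37 s of the 72 s allowed; the hand-in gives no verdict.

- **Packing:** the rod stopped advancing with the yellow core's top about 51 mm below the rim. I held it there for a little over a second at about 14–16 N, worked out from the wrist force plus the rod's weight. No reading came near 22 N, but I only saw the force at the end of each move.
- **Drag:** the force dropped from about 5 N to 3 N about 9 mm before the stop, possibly because the brown core had slipped ahead. It then rose steadily to the full press with no further movement, which I take as both cores stacked on the bottom. I could not see the brown core to confirm this.
- **Sideways force:** about 3 N acted sideways on the rod during the press, and the tool drifted by about 0.7 mm.
- **Last pictures:** the yellow core sits centred in the bore and the rod stands upright in the holder where it started. The rock, jar and puck show no visible movement, and the gripper is open and clear above the rod.
- **Disagreements:** the camera and arm positions differed by 1–2 mm at times, so I made small corrections by eye at the tube and the holder.

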